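Close the staining dishes with their own lids

TASK

The staining class is over: find for each of the two white dishes (one round, one oblong) the white lid that fits it, and set it down gently on the dish (lowered, not dropped), knob or bar up, so that it sits level and fully down around the rim. One round lid is too large and belongs to neither dish: leave it where it lies. Let go of the lids, leave the dishes standing upright about where they are, and do not knock the other things about.

Things in the scene. Friction and masses are not known exactly. Their poses are not given: they have to be found in the camera images.
- round_dish_rim (a point): centre of the open mouth of the round white porcelain dish, at rim height. Dish 73 mm outside diameter, 50 mm tall, wall 4 mm, about 0.35 kg, loose on the bench; z up.
- long_dish_rim (a point): centre of the open mouth of the oblong white porcelain dish, at rim height. Dish 114 mm long (its x axis) by 74 mm wide (its y) outside, 60 mm tall, wall 4 mm, about 0.45 kg, loose on the bench; z up.
- small_round_lid_knob (a point): middle of the knob of the small round white lid (fits the round dish), 90 mm across, knob up, 0.11 kg. A 4 mm plate over a skirt 10 mm deep, 4 mm thick, 82 mm inside (about 4 mm clear of the dish all round). Knob 27 mm in diameter, 32 mm tall, its foot on the plate 16 mm below this point. This point is 30 mm above the skirt's lower edge (30 mm above the bench at the start), 20 mm above the rim when seated.
- long_lid_bar (a point): middle of the bar handle of the oblong white lid (fits the oblong dish, either way round), 130 (x) by 90 mm (y), bar up, 0.17 kg. Plate, skirt depth and heights as the small round lid (this point 30 mm above the skirt's edge, 20 mm above the rim when seated); skirt 122 x 82 mm inside, 4 mm clear each side. Bar along x, 56 mm long, 14 mm thick, 32 mm tall, its foot 16 mm below this point.
- large_round_lid_knob (a point): middle of the knob of the large round white lid, 120 mm across, otherwise like the small one. It fits neither dish and stays where it is.
- stain_bottle: amber jar with a black cap, 38 mm across, 72 mm tall; origin under its centre. A bystander standing among the dishes.
- dropper_bottle: amber jar with a dark rubber cap, 34 mm across, 66 mm tall; origin under its centre. A bystander.
- petri_dish: closed flat greenish glass dish, 62 mm across, 16 mm high, no knob; origin under its centre. A bystander.
- slide_box: brown wooden box 80 x 100 mm, 34 mm high; origin under its centre. A bystander.
- spectacles: copper-coloured wire spectacles, about 130 x 125 mm, 40 mm high, arms unfolded; origin under the middle. A bystander.
Mind the look-alikes: they are no part of the job. Leave any black or green look-alike of the part that bears small_round_lid_knob alone. Leave any blue or pink look-alike of the part that bears long_lid_bar alone.

How it is judged:
At the end, for the whole second after the job is handed in: Small round lid on the round dish, oblong lid on the oblong dish: each centred within 7 mm, at most 3.5 mm above its seated height, level within 0.07 rad, the oblong one in line within 0.15 rad either way round; dishes upright on the bench; large lid within 30 mm of its start (x of small_round_lid_knob in the frame of round_dish_rim between -0.007 and 0.007 m and y of small_round_lid_knob in the frame of round_dish_rim between -0.007 and 0.007 m and z of small_round_lid_knob in the frame of round_dish_rim between 0.016 and 0.0235 m and angle between each of small_round_lid_knob, round_dish_rim, long_lid_bar, long_dish_rim's own z axis and vertical below 0.07 rad and height (world z) of round_dish_rim below 0.053 m and x of long_lid_bar in the frame of long_dish_rim between -0.007 and 0.007 m and y of long_lid_bar in the frame of long_dish_rim between -0.007 and 0.007 m and z of long_lid_bar in the frame of long_dish_rim between 0.016 and 0.0235 m and height (world z) of long_dish_rim below 0.063 m and angle between the x axis of long_lid_bar and the x axis of long_dish_rim, either way round below 0.15 rad and distance of large_round_lid_knob from where it was at the start of the episode below 0.03 m); the robot touches nothing.
It fails at once if a dish is tipped by more than 0.3 rad (angle between any of round_dish_rim, long_dish_rim's own z axis and vertical above 0.3 rad).
It fails at once if a dish is pushed more than 60 mm from where it stood (distance of any of round_dish_rim, long_dish_rim from where it was at the start of the episode above 0.06 m).
It fails at once if a lid is let go of over its dish, 20 mm or more above its seat (dropped) ((horizontal distance between small_round_lid_knob and round_dish_rim below 0.04 m and z of small_round_lid_knob in the frame of round_dish_rim above 0.04 m and contact force between small_round_lid and the fingers below 0.1 N) or (horizontal distance between long_lid_bar and long_dish_rim below 0.04 m and z of long_lid_bar in the frame of long_dish_rim above 0.04 m and contact force between long_lid and the fingers below 0.1 N)).
It fails at once if the large round lid is moved by more than 30 mm (distance of large_round_lid_knob from where it was at the start of the episode above 0.03 m).
It fails at once if a bystander is moved by more than 40 mm (distance of any of stain_bottle, dropper_bottle, petri_dish, slide_box, spectacles from where it was at the start of the episode above 0.04 m).
It also fails if it takes over 64 s, if anything falls off the work surface, if the arm or the gripper's body presses on something with over 40 N, if the wrist force passes 120 N, or if a joint passes its speed limit or range.

ROBOT

A 7-joint arm with a two-finger parallel gripper is mounted at the origin on the work surface. World frame = base frame: x ahead of the robot, y to its left, z up, the work surface at z = 0. Lengths are in m, angles in rad, forces in N, time in s.
With the tool pointing down it reaches from about 0.425 to 0.925 m from the base axis. Payload 6.8 kg.
Tool frame: the origin (TCP) lies midway between the tips of the shut fingers; the grasp point (between the pads) lies 19 mm behind it; z points along the fingers, y is the direction in which the jaws open and shut (so a half turn about z gives the same grasp; the last joint's range is limited). The gripper opens to 85 mm and grips with 20 to 120 N. Pads are 22 mm wide; open, the fingers measure 114 mm over their backs; the gripper's body (76 mm by 85 mm) begins 54 mm behind the grasp point. The pads swing forward as they close: fully open they stand 13 mm farther back than shut.
Start: joints at [-1.274, 0.477, 0.022, 1.555, -0.011, 1.109, -0.083], TCP at [0.266, 0.62, 0.231] pointing down, gripper open.
Joint ranges: [-2.96, 2.96], [-0.34, 2.1], [-1.41, 1.46], [0.24, 2.44], [-1.37, 4.51], [0.17, 1.92], [-2.96, 2.96]. Speed limits (rad/s): [2.39, 2.39, 3.14, 3.14, 3.14, 3.14, 3.14].

INTERFACE

Orientations are given as a rotation vector (axis times angle).
In Python, from bench import r, imaging gives the robot as it stands.
- The arm moves only by the tool jog_arm, never from a script. Its argument "rows" is a list of rows, each an object with "delta_rot": the turn, a rotation vector about the tool's x, y, z in degrees, a list of three; "xyz": the shift along the tool's x, y, z in cm, a list of three; "fingers": the closure, from 0 (fully open) to 1 (shut). A call has exactly 5 rows; each row is the pose to reach, as a shift and turn from the pose measured when the call began, along the tool's axes at that moment; what a row does not reach only later rows make up. A row lasts 1/12 s, in which the tool goes at most 41.7 mm and 7.16 degrees, less where a joint would pass 70% of its speed; a pose out of reach is approached as far as the arm can. A call with a gripper value outside its range is refused whole. The fingers move at their own pace and stop on an object; "grip_force" is the grip in N (left out, the last holds). Time passes only in rows, so rows that repeat a pose let the fingers close, or fill a call up. It gives the time, the measured TCP pose, the force and the opening at its end, in the units of the state.
- r.get_obs(): the state, without advancing time (a new reading comes with each control period).
- imaging.grab_frame(name): name is "scene" or "top"; returns the picture (480x640x3 uint8, blue, green, red); there is no depth.
- imaging.camera_info(name): a dict with "camera_matrix" (3x3 intrinsics, pixels), "xyz" and "attitude" of the camera in the world. Camera axes: x right, y down, z forward; pixel columns grow to the right and rows downward; lengths in m; the calibration is good to about 2 mm. A picture is of the moment at which its call begins. camera_info takes no time and is no camera call.
- r.hand_in(): hands the job in, once; it reports no verdict.
Trained networks look in the newest picture that a camera, given by its name, has taken for a name from the list of things; names that differ only in an ending like _2 or _b are one class to them, and where a whole thing is asked for, a point or a joint stands for the part that bears it (a point fixed in the world has none). Each returns a list of dicts, best first, with "conf" (0 to 1); they miss things now and then, are a little off and sometimes report something else, mostly with a low value. They report only what shows in the picture. A call takes as long as a camera call. They do not tell look-alikes from the thing itself.
- imaging.find_in(camera, query): "position" ([column, row] in pixels, amid what is visible of it).
- imaging.cut_out(camera, query): "region" (480x640 bool, what is visible of it) and "position" ([column, row] in pixels, amid what is visible of it).
- imaging.tip_of(camera, query): "position" ([column, row] in pixels: a listed point, or the origin of a listed thing).
The state is a dict: "clock": time; "joints": joint angles; "qvel": joint speeds; "tau": joint torques, N m; "tcp_pos": TCP position; "orientation": TCP orientation; "contact_force": force on the tool from outside, world axes, zero at the start; "moment": the same for the moment, N m; "grip_width": finger opening in m.
Only numpy, scipy, OpenCV 4.12 (cv2) and the standard library are available. Lean on these libraries where they do the work, as an engineer would, in place of code of your own. Each camera call takes 0.05 s, during which the arm holds its last target.

## Working session

There is one attempt and no reset: what is moved stays moved. The work goes in short steps, Python scripts to look and compute and a tool call to move; the robot and the scene stay as the last step left them, time stands still between calls to the robot, and variables do not carry over. Pictures are saved under pics/ and viewed, and the job is handed in when it is done.

Besides the shell and the picture viewer there is one more tool, called after ">>>" by a JSON object that holds its "method" and its "body". jog_arm: Moves the arm, as the interface text tells. Its arguments: {"type":"object","properties":{"rows":{"type":"array","items":{"type":"object","properties":{"delta_rot":{"type":"array","items":{"type":"number"}},"xyz":{"type":"array","items":{"type":"number"}},"fingers":{"type":"number"}}}},"grip_force":{"type":"number"}},"required":["rows"]}

```bash
ls; mkdir -p pics
python3 - <<'E'
from bench import r, imaging
import cv2
for n in ("scene","top"):
    im=imaging.grab_frame(n); cv2.imwrite(f"pics/{n}0.png",im)
    print(n,imaging.camera_info(n))
print(r.get_obs())
E
```

```text
pics
scene {'camera_matrix': array([[554.00345046,   0.        , 318.09313368],
       [  0.        , 554.00345046, 240.33794534],
       [  0.        ,   0.        ,   1.        ]]), 'xyz': array([1.12867056, 0.71793566, 1.09325719]), 'attitude': array([-0.93080472, -2.52682563,  1.00011445])}
top {'camera_matrix': array([[539.19341772,   0.        , 312.3017982 ],
       [  0.        , 539.19341772, 238.18190391],
       [  0.        ,   0.        ,   1.        ]]), 'xyz': array([ 0.23833409, -0.01609243,  1.54289237]), 'attitude': array([-2.11415249,  2.12841667, -0.21379927])}
{'clock': 0.1, 'joints': array([-1.27411288,  0.47774176,  0.02232834,  1.55632444, -0.0115129 ,
        1.10932058, -0.08312492]), 'qvel': array([-2.08281795e-03, -2.42550056e-05, -1.13619774e-03, -4.55163917e-03,
        1.16164244e-03,  2.32657051e-03, -1.82514516e-03]), 'tau': array([ 4.19606149e-03, -5.97762179e+01,  1.61359336e+00, -2.81956083e+01,
        1.27460039e-02,  5.12623665e-03, -3.51389804e-05]), 'tcp_pos': array([0.26561796, 0.61996633, 0.23041824]), 'orientation': array([-6.31449757e-01, -3.07724018e+00,  2.59174055e-03]), 'contact_force': array([ 0.52124258,  0.15401983, -0.44183617]), 'moment': array([-0.01219708, -0.06909908, -0.0045858 ]), 'grip_width': 0.08539840951783821}
```

View pics/scene0.png

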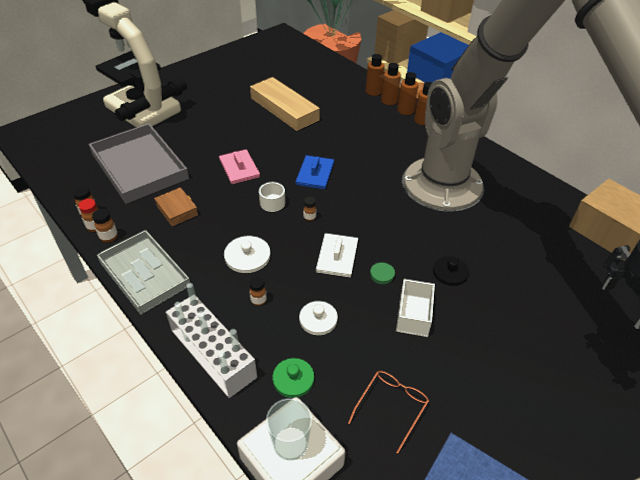

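View pics/top0.png

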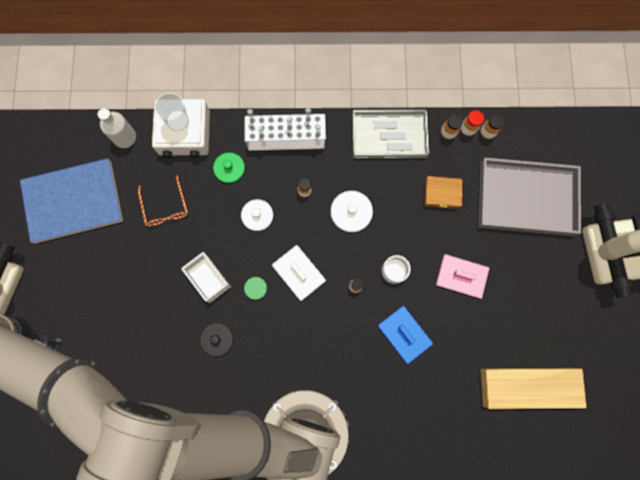

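The scene picture shows:
- **Round dish:** (272,196).
- **Oblong dish:** (416,307).
- **White lids:** oblong at (338,254), small round at (318,317), large round at (247,253).
- **Look-alikes:** green round lid (293,376), black round lid (451,270), blue oblong lid (315,170) and pink oblong lid (239,165).

The top picture shows the same things: dishes at (397,269) and (206,278), white lids at (299,272), (257,214) and (351,211).

Next I measure them by triangulating from both cameras.

```bash
cat > h.py <<'E'
import numpy as np, cv2
from scipy.spatial.transform import Rotation as R
from bench import r, imaging
CI={n:imaging.camera_info(n) for n in("scene","top")}
def ray(n,p):
    c=CI[n]; d=np.linalg.inv(c["camera_matrix"])@[p[0],p[1],1]
    d=R.from_rotvec(c["attitude"]).as_matrix()@d
    return np.array(c["xyz"]),d/np.linalg.norm(d)
def onz(n,p,z):
    o,d=ray(n,p); return o+d*(z-o[2])/d[2]
def proj(n,P):
    c=CI[n]; q=(np.atleast_2d(P)-c["xyz"])@R.from_rotvec(c["attitude"]).as_matrix()
    K=c["camera_matrix"]; return (q/q[:,2:])@K.T[:,:2]
def tri(pa,pb):
    o1,d1=ray("scene",pa);o2,d2=ray("top",pb)
    A=np.stack([d1,-d2],1); s=np.linalg.lstsq(A,o2-o1,rcond=None)[0]
    a=o1+d1*s[0];b=o2+d2*s[1]; return (a+b)/2,np.linalg.norm(a-b)
E
python3 - <<'E'
from h import *
np.set_printoptions(precision=4,suppress=True)
Z={"round_dish_rim":.05,"long_dish_rim":.06,"small_round_lid_knob":.03,"long_lid_bar":.03,"large_round_lid_knob":.03}
for n in("scene","top"):
    imaging.grab_frame(n)
    for q in Z:
        for d in imaging.tip_of(n,q)[:5]:
            print(n,q,np.round(d["position"],1),round(d["conf"],2),onz(n,d["position"],Z[q])[:2])
E
```

```text
scene round_dish_rim [270.8 191.1] 0.56 [ 0.4515 -0.2541]
scene long_dish_rim [417.1 296.4] 0.86 [0.4207 0.2718]
scene small_round_lid_knob [294.8 373.3] 0.74 [0.7573 0.2296]
scene small_round_lid_knob [450.3 265.2] 0.7 [0.2609 0.2458]
scene long_lid_bar [337.4 245.2] 0.98 [0.4344 0.009 ]
scene long_lid_bar [316.9 163.6] 0.91 [ 0.2546 -0.283 ]
scene long_lid_bar [238.3 159.7] 0.56 [ 0.4269 -0.4514]
scene large_round_lid_knob [248.9 245.5] 0.61 [ 0.6123 -0.1393]
top round_dish_rim [396.4 263.7] 0.89 [ 0.4594 -0.2604]
top long_dish_rim [204.7 275.2] 0.58 [0.4293 0.2726]
top small_round_lid_knob [253. 212.] 0.94 [0.6157 0.1449]
top small_round_lid_knob [213.  336.7] 0.67 [0.2623 0.2502]
top small_round_lid_knob [229.7 163.3] 0.64 [0.7634 0.2154]
top long_lid_bar [409.8 336.8] 0.9 [ 0.2582 -0.2931]
top long_lid_bar [296.6 272. ] 0.84 [0.4405 0.0193]
top long_lid_bar [463.9 276.5] 0.61 [ 0.4246 -0.4531]
top large_round_lid_knob [354.6 207.1] 0.58 [ 0.6285 -0.1488]
```

Run:
```python
import cv2,numpy as np
a=cv2.imread("pics/scene0.png")[140:400,210:470]; b=cv2.imread("pics/top0.png")[170:360,170:440]
cv2.imwrite("pics/ca.png",cv2.resize(a,None,fx=2.3,fy=2.3,interpolation=2)); cv2.imwrite("pics/cb.png",cv2.resize(b,None,fx=2.9,fy=2.9,interpolation=2))
```

```text
(no output)
```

View pics/ca.png

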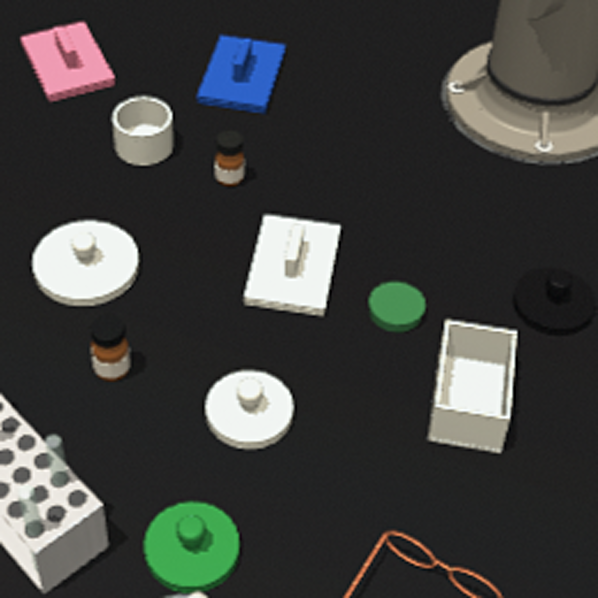

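View pics/cb.png

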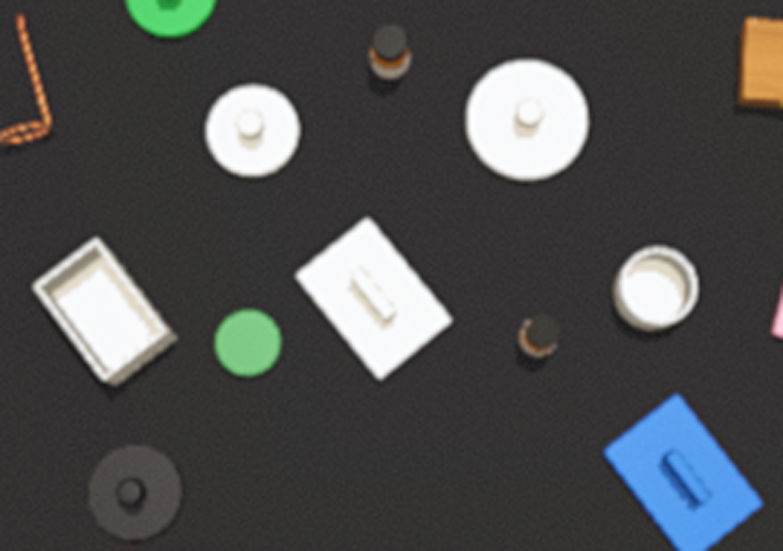

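In the crops, the white knobbed disc at scene (318,317), top (257,214) is 95 px wide in the enlarged top crop. The one at (247,253), top (351,211) is 123 px wide. So the first is the 90 mm lid and the second is the 120 mm one. The only white barred lid is at scene (338,254), top (299,272). The green, black, blue and pink ones are decoys. Now I fit the silhouettes.

```bash
cat > fit.py <<'E'
from h import *
from scipy.optimize import minimize
def circ(rad,z,n=48):
    t=np.linspace(0,2*np.pi,n,endpoint=False); return np.c_[rad*np.cos(t),rad*np.sin(t),0*t+z]
def rect(a,b,z): return np.array([[sx*a/2,sy*b/2,z] for sx in(-1,1) for sy in(-1,1)])
# hull parts, z above bench
M={"rdish":[np.r_[circ(.0365,0),circ(.0365,.05)]],
   "ldish":[np.r_[rect(.114,.074,0),rect(.114,.074,.06)]],
   "rlid":[np.r_[circ(.045,0),circ(.045,.014)],np.r_[circ(.0135,.014),circ(.0135,.046)]],
   "llid":[np.r_[rect(.130,.090,0),rect(.130,.090,.014)],np.r_[rect(.056,.014,.014),rect(.056,.014,.046)]],
   "biglid":[np.r_[circ(.06,0),circ(.06,.014)],np.r_[circ(.0135,.014),circ(.0135,.046)]]}
S=4
def render(n,parts,p,win,z0=0):
    x0,y0,w,h=win; im=np.zeros((h*S,w*S),np.uint8)
    c,s=np.cos(p[2]),np.sin(p[2]); Rz=np.array([[c,-s,0],[s,c,0],[0,0,1]])
    for P in parts:
        q=proj(n,P@Rz.T+[p[0],p[1],z0]); q=(q-[x0,y0]+.5)*S-.5
        hull=cv2.convexHull(np.round(q*16).astype(np.int32).reshape(-1,1,2))
        cv2.fillConvexPoly(im,hull,255,shift=4)
    return cv2.resize(im,(w,h),interpolation=cv2.INTER_AREA)/255.
def fit(ims,name,p0,yaw,z0=0,cams=("scene","top"),pad=75,lo=60,hi=130):
    parts=M[name]; T={}
    for n in cams:
        u=proj(n,[[p0[0],p0[1],.02+z0]])[0].astype(int); hw=38 if n=="top" else 45
        x0,y0=u-hw; win=(x0,y0,2*hw,2*hw)
        g=ims[n].min(2)[y0:y0+2*hw,x0:x0+2*hw].astype(float)
        m=np.clip((g-lo)/(hi-lo),0,1)
        # keep the blob nearest centre
        k,l=cv2.connectedComponents((m>.3).astype(np.uint8))
        ctr=l[hw-8:hw+8,hw-8:hw+8].ravel(); ctr=ctr[ctr>0]
        b=np.bincount(ctr).argmax(); keep=cv2.dilate((l==b).astype(np.uint8),np.ones((3,3)))
        cs,_=cv2.findContours((l==b).astype(np.uint8),0,1); f=np.zeros_like(keep); cv2.drawContours(f,cs,-1,1,-1); f=cv2.erode(f,np.ones((3,3)))
        T[n]=(win,np.maximum(m*keep,f))
    ps=np.array([.01,.01,.1])
    def cost(v):
        p=[p0[0]+v[0]*.01,p0[1]+v[1]*.01,yaw+v[2]*.1*(name[0]=='l')]
        return sum(np.abs(render(n,parts,p,T[n][0],z0)-T[n][1]).sum() for n in cams)
    best=None
    for s in ([0,0,0],[.5,.5,1],[-.5,.5,-1]):
        o=minimize(cost,s,method="Nelder-Mead",options=dict(initial_simplex=np.array(s)+np.r_[np.zeros((1,3)),np.eye(3)*.8],xatol=.005,fatol=.05,maxiter=300))
        if best is None or o.fun<best.fun: best=o
    v=best.x
    return np.round([p0[0]+v[0]*.01,p0[1]+v[1]*.01,yaw+v[2]*.1],4),round(best.fun,1)
E
python3 - <<'E'
from fit import *
ims={n:cv2.imread(f"pics/{n}0.png") for n in("scene","top")}
# initial yaw from top image longest edges
def yaw(a,b):
    d=onz("top",b,.03)-onz("top",a,.03); return np.arctan2(d[1],d[0])
yl=yaw((285,262),(312,297)) ; yd=yaw((194,256),(219,290))
print(yl,yd)
for nm,p0,y in(("rdish",(.455,-.257),0),("ldish",(.425,.272),yd),("rlid",(.612,.140),0),("llid",(.437,.014),yl),("biglid",(.62,-.144),0)):
    for c in(("scene","top"),("scene",),("top",)): print(nm,c,*fit(ims,nm,p0,y,cams=c))
E
```

```text
-2.4904505117660825 -2.4937172595505226
rdish ('scene', 'top') [ 0.4475 -0.2602 -0.0117] 102.8
rdish ('scene',) [ 0.4466 -0.2581  0.0579] 23.4
rdish ('top',) [ 0.4487 -0.2624 -0.043 ] 43.0
ldish ('scene', 'top') [ 0.4268  0.2775 -2.4879] 114.0
ldish ('scene',) [ 0.4268  0.2774 -2.4882] 31.0
ldish ('top',) [ 0.4283  0.2761 -2.5107] 73.6
rlid ('scene', 'top') [0.6125 0.1375 0.1734] 100.8
rlid ('scene',) [0.6122 0.1379 0.0485] 25.3
rlid ('top',) [0.6137 0.1374 0.1776] 74.0
llid ('scene', 'top') [ 0.4415  0.0166 -2.4688] 178.2
llid ('scene',) [ 0.4415  0.0166 -2.4694] 25.3
llid ('top',) [ 0.4409  0.0142 -2.4522] 152.3
biglid ('scene', 'top') [ 0.6222 -0.1389 -0.1514] 129.8
biglid ('scene',) [ 0.622  -0.1383 -0.1132] 24.4
biglid ('top',) [ 0.6235 -0.14    0.1272] 97.9
```

Run:
```python
from fit import *
ims={n:cv2.imread(f"pics/{n}0.png") for n in("scene","top")}
print(ims["top"][240:250,240:250].mean(),ims["scene"][280:290,280:290].mean(), ims["top"][205:224,240:275].min(2)[9])
for nm,p0,y in(("rdish",(.4475,-.2602),0),("ldish",(.4268,.2775),-2.488),("rlid",(.6125,.1375),0),("llid",(.4415,.0166),-2.4688)):
    for c,lo,hi in((("scene",),40,200),(("top",),60,240),(("top",),60,190)): print(nm,c,*fit(ims,nm,p0,y,cams=c,lo=lo,hi=hi))
for n in ims:
    im=cv2.resize(ims[n],None,fx=3,fy=3,interpolation=cv2.INTER_CUBIC)
    for nm,p in(("rdish",(.4475,-.2602,0)),("ldish",(.4268,.2775,-2.488)),("rlid",(.6125,.1375,0)),("llid",(.4415,.0166,-2.4688))):
        c,s=np.cos(p[2]),np.sin(p[2]); Rz=np.array([[c,-s,0],[s,c,0],[0,0,1]])
        for P in M[nm]:
            q=proj(n,P@Rz.T+[p[0],p[1],0]); h=cv2.convexHull(np.round((q+.5)*3-.5).astype(np.int32).reshape(-1,1,2)); cv2.polylines(im,[h],True,(0,0,255),1)
    o=im[495:1050,690:1350] if n=="scene" else im[570:930,510:1290]
    cv2.imwrite(f"pics/ov_{n}.png",o)
```

```text
50.49333333333333 32.89 [ 92 194 249 252 249 249 248 249 249 249 248 239 226 240 249 250 250 249
 238 211 201 236 248 249 249 249 249 249 249 249 250 247 213 124  43]
rdish ('scene',) [ 0.4464 -0.2584  0.0392] 42.7
rdish ('top',) [ 0.4485 -0.2622 -0.0686] 42.1
rdish ('top',) [ 0.4486 -0.2628 -0.0847] 33.6
ldish ('scene',) [ 0.427   0.2773 -2.4888] 51.5
ldish ('top',) [ 0.4283  0.2766 -2.4875] 64.9
ldish ('top',) [ 0.4282  0.2769 -2.4916] 43.7
rlid ('scene',) [0.6122 0.1379 0.1742] 41.0
rlid ('top',) [0.6139 0.1367 0.1811] 28.8
rlid ('top',) [0.6136 0.1368 0.1692] 43.1
llid ('scene',) [ 0.4415  0.0166 -2.47  ] 32.5
llid ('top',) [ 0.443   0.015  -2.4609] 68.3
llid ('top',) [ 0.4438  0.0148 -2.4525] 105.2
```

View pics/ov_top.png

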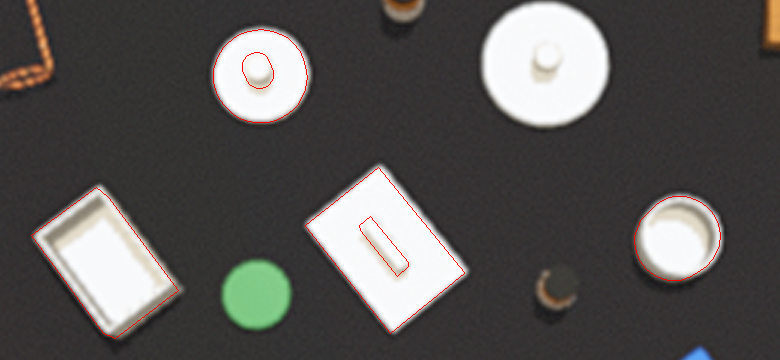

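View pics/ov_scene.png

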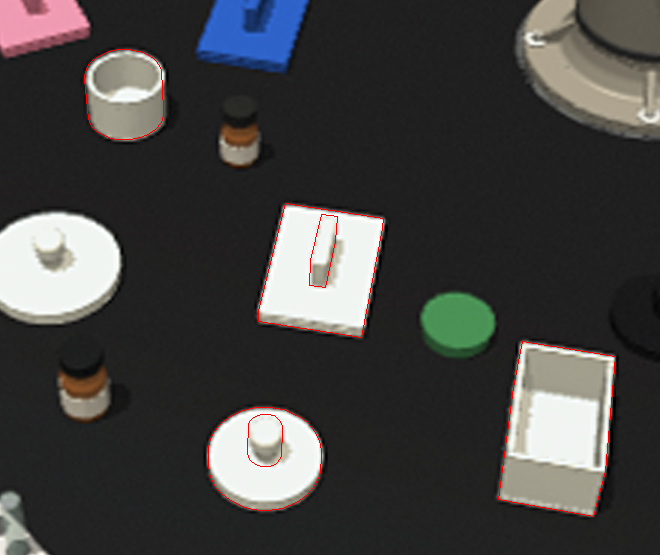

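The silhouette fits match well in both views, and the cameras agree to 2–4 mm. Averaged poses:

| Thing | x (m) | y (m) | Yaw (rad) |
|---|---|---|---|
| Round dish | 0.4475 | -0.2605 | – |
| Oblong dish | 0.4275 | 0.277 | -2.489 |
| Small round lid | 0.613 | 0.1374 | – |
| Oblong lid | 0.4425 | 0.0158 | -2.465 |

Next is a planning helper that converts a goal into jog deltas.

```bash
cat > d.py <<'E'
import sys,numpy as np
from scipy.spatial.transform import Rotation as R
from bench import r
# usage: d.py x y z yaw_deg(tool x axis world angle)
x,y,z,w=map(float,sys.argv[1:5]); o=r.get_obs()
R0=R.from_rotvec(o["orientation"]); w=np.radians(w)
X=np.array([np.cos(w),np.sin(w),0]);Zz=np.array([0,0,-1.]);Rt=R.from_matrix(np.c_[X,np.cross(Zz,X),Zz])
d=R0.inv().apply(np.array([x,y,z])-o["tcp_pos"])*100
a=(R0.inv()*Rt).as_rotvec(degrees=True)
m=R0.as_matrix()
print("t",o["clock"],"tcp",o["tcp_pos"].round(4),"yaw",np.degrees(np.arctan2(m[1,0],m[0,0])).round(1),"z",m[:,2].round(3),"grip",round(o["grip_width"],4),"F",o["contact_force"].round(1))
print("d cm",d.round(2),"rot deg",a.round(1),"dist",np.linalg.norm(d).round(1))
E
python3 d.py .613 .1374 .15 95
python3 - <<'E'
from h import *
for n,a,b in(("stain/dropper A",(310,200),None),("B",(258,285),None),("petri",(382,270),None)): print(n,onz("scene",a,.06 if n!="petri" else .016))
E
```

```text
t 0.7 tcp [0.2659 0.6205 0.2313] yaw 156.8 z [ 0.  0. -1.] grip 0.0851 F [ 0.1 -0.2 -0. ]
d cm [-50.93 -30.73   8.13] rot deg [ 0.  -0.  61.8] dist 60.0
stain/dropper A [ 0.3975702  -0.14613956  0.06      ]
B [0.68573034 0.00332049 0.06      ]
petri [0.39601716 0.13730047 0.016     ]
```

>>> {"method": "jog_arm", "body": {"rows": [{"xyz": [-3.4, -2.0, 0.4], "delta_rot": [0, 0, 6], "fingers": 0}, {"xyz": [-6.8, -4.1, 0.8], "delta_rot": [0, 0, 12], "fingers": 0}, {"xyz": [-10.2, -6.1, 1.2], "delta_rot": [0, 0, 18], "fingers": 0}, {"xyz": [-13.6, -8.2, 1.6], "delta_rot": [0, 0, 24], "fingers": 0}, {"xyz": [-17.0, -10.2, 2.0], "delta_rot": [0, 0, 30], "fingers": 0}], "grip_force": 40}}

```text
clock: 1.12
tcp_pos: [0.3828, 0.4581, 0.2114]
orientation: [-1.414, -2.806, -0.001]
contact_force: [1.4, 0.7, 0.1]
grip_width: 0.0856
```

```bash
python3 d.py .613 .1374 .15 95
```

```text
t 1.1167 tcp [0.3828 0.4581 0.2114] yaw 126.5 z [ 0.  0. -1.] grip 0.0856 F [1.4 0.7 0.1]
d cm [-39.47  -0.58   6.13] rot deg [ 0.  -0.  31.5] dist 40.0
```

>>> {"method": "jog_arm", "body": {"rows": [{"xyz": [-4, -0.1, 0.6], "delta_rot": [0, 0, 5], "fingers": 0}, {"xyz": [-8, -0.1, 1.2], "delta_rot": [0, 0, 10], "fingers": 0}, {"xyz": [-12, -0.2, 1.8], "delta_rot": [0, 0, 15], "fingers": 0}, {"xyz": [-16, -0.2, 2.4], "delta_rot": [0, 0, 20], "fingers": 0}, {"xyz": [-20, -0.3, 3.0], "delta_rot": [0, 0, 25], "fingers": 0}]}}

```text
clock: 1.53
tcp_pos: [0.5004, 0.294, 0.1815]
orientation: [-1.992, -2.429, -0.002]
contact_force: [0.6, 0.6, -0.2]
grip_width: 0.0853
```

```bash
python3 d.py .613 .1374 .10 95
```

```text
t 1.5333 tcp [0.5004 0.294  0.1815] yaw 101.3 z [ 0.001  0.001 -1.   ] grip 0.0853 F [ 0.6  0.6 -0.2]
d cm [-17.57   7.97   8.14] rot deg [ 0.1 -0.1  6.3] dist 20.9
```

>>> {"method": "jog_arm", "body": {"rows": [{"xyz": [-3.6, 1.6, 1.6], "delta_rot": [0, 0, 2], "fingers": 0}, {"xyz": [-7.2, 3.2, 3.2], "delta_rot": [0, 0, 4], "fingers": 0}, {"xyz": [-10.8, 4.9, 4.9], "delta_rot": [0, 0, 6.3], "fingers": 0}, {"xyz": [-14.4, 6.5, 6.5], "delta_rot": [0, 0, 6.3], "fingers": 0}, {"xyz": [-17.6, 8.0, 8.1], "delta_rot": [0, 0, 6.3], "fingers": 0}]}}

```text
clock: 1.95
tcp_pos: [0.6129, 0.1379, 0.1012]
orientation: [2.122, 2.316, 0.004]
contact_force: [1.0, -0.0, 0.2]
grip_width: 0.0854
```

```bash
python3 d.py .613 .1374 .02 95
python3 - <<'E'
from fit import *
ims={n:imaging.grab_frame(n) for n in("scene","top")}
print(proj("scene",[[.613,.1374,.046]]),proj("top",[[.613,.1374,.046]]))
cv2.imwrite("pics/g1.png",cv2.resize(ims["scene"][200:400,220:460],None,fx=3,fy=3))
E
```

```text
t 1.95 tcp [0.6129 0.1379 0.1012] yaw 95.0 z [ 0.002  0.002 -1.   ] grip 0.0854 F [ 1.  -0.   0.2]
d cm [-0.07 -0.01  8.12] rot deg [ 0.1 -0.1 -0. ] dist 8.1
[[317.75969391 307.35726472]] [[255.03691828 211.55162468]]
```

View pics/g1.png

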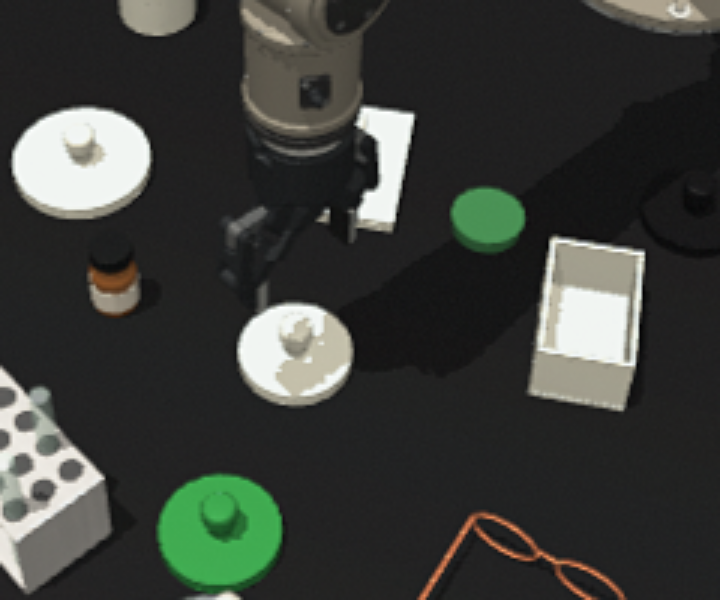

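The gripper stands just above the small white lid's knob, scene (318,311), with its fingers spanning it. Descending.

>>> {"method": "jog_arm", "body": {"rows": [{"xyz": [0, 0, 2.5], "delta_rot": [0, 0, 0], "fingers": 0}, {"xyz": [-0.1, 0, 5], "delta_rot": [0, 0, 0], "fingers": 0}, {"xyz": [-0.1, 0, 6.5], "delta_rot": [0, 0, 0], "fingers": 0}, {"xyz": [-0.1, 0, 7.5], "delta_rot": [0.1, -0.1, 0], "fingers": 0}, {"xyz": [-0.1, 0, 8.1], "delta_rot": [0.1, -0.1, 0], "fingers": 0}]}}

```text
clock: 2.47
tcp_pos: [0.6131, 0.1295, 0.0173]
orientation: [2.132, 2.304, -0.011]
contact_force: [-0.1, -0.0, -0.3]
grip_width: 0.0853
```

>>> {"method": "jog_arm", "body": {"rows": [{"xyz": [0, 0, 0], "delta_rot": [0, 0, 0], "fingers": 0.3}, {"xyz": [0, 0, 0], "delta_rot": [0, 0, 0], "fingers": 0.55}, {"xyz": [0, 0, 0], "delta_rot": [0, 0, 0], "fingers": 0.8}, {"xyz": [0, 0, 0], "delta_rot": [0, 0, 0], "fingers": 0.8}, {"xyz": [0, 0, 0], "delta_rot": [0, 0, 0], "fingers": 0.8}], "grip_force": 40}}

```text
clock: 2.88
tcp_pos: [0.6138, 0.1298, 0.0183]
orientation: [2.132, 2.304, -0.009]
contact_force: [-3.1, -0.6, 26.9]
grip_width: 0.0259
```

```bash
python3 d.py .613 .1374 .02 95
```

```text
t 2.8833 tcp [0.6138 0.1298 0.0183] yaw 94.4 z [-0.002 -0.006 -1.   ] grip 0.0259 F [-3.1 -0.6 26.9]
d cm [ 0.76 -0.02 -0.17] rot deg [-0.1  0.3 -0.6] dist 0.8
```

The TCP drifted about 8 mm along tool x during the descent, and closing pressed on the plate with about 27 N. I open a little, re-centre and lift a few mm before gripping again.

>>> {"method": "jog_arm", "body": {"rows": [{"xyz": [0, 0, 0], "delta_rot": [0, 0, 0], "fingers": 0.4}, {"xyz": [0, 0, -0.3], "delta_rot": [0, 0, 0], "fingers": 0.4}, {"xyz": [0.4, 0, -0.5], "delta_rot": [0, 0, 0], "fingers": 0.4}, {"xyz": [0.8, 0, -0.5], "delta_rot": [0, 0, 0], "fingers": 0.4}, {"xyz": [0.8, 0, -0.5], "delta_rot": [-0.1, 0.3, -0.6], "fingers": 0.4}]}}

```text
clock: 3.3
tcp_pos: [0.6131, 0.1399, 0.0234]
orientation: [-2.119, -2.319, -0.0]
contact_force: [-0.5, -0.6, 0.1]
grip_width: 0.0514
```

```bash
python3 d.py .613 .1374 .024 95
python3 - <<'E'
from fit import *
ims={n:imaging.grab_frame(n) for n in("scene","top")}
cv2.imwrite("pics/g2.png",cv2.resize(ims["scene"][240:360,260:380],None,fx=5,fy=5))
E
python3 d.py .613 .1374 .024 95
```

```text
t 3.3 tcp [0.6131 0.1399 0.0234] yaw 95.2 z [-0.  0. -1.] grip 0.0514 F [-0.5 -0.6  0.1]
d cm [-0.25 -0.04 -0.06] rot deg [-0.  -0.   0.2] dist 0.3
t 3.4 tcp [0.613  0.1381 0.0232] yaw 95.1 z [-0. -0. -1.] grip 0.0511 F [-0.3 -0.9 -0.1]
d cm [-0.07 -0.01 -0.08] rot deg [-0.   0.   0.1] dist 0.1
```

View pics/g2.png

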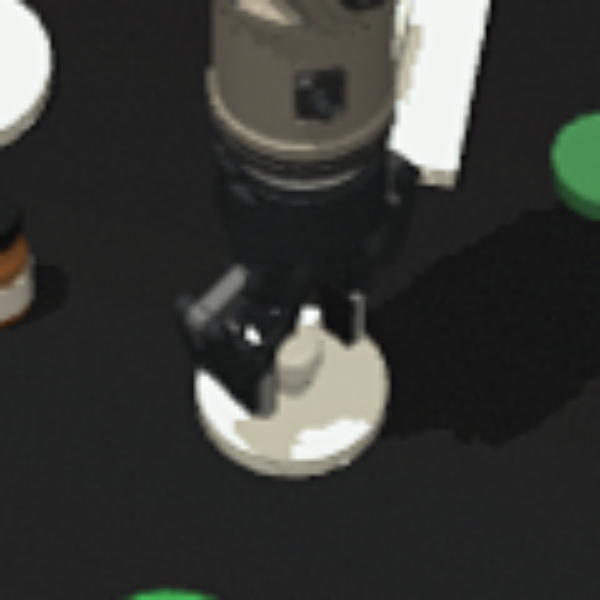

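The knob at scene (319,312) stands between the fingers. The offset was lag while the arm settled, and it is now within 1 mm. Closing.

>>> {"method": "jog_arm", "body": {"rows": [{"xyz": [-0.1, 0, -0.1], "delta_rot": [0, 0, 0], "fingers": 0.5}, {"xyz": [-0.1, 0, -0.1], "delta_rot": [0, 0, 0], "fingers": 0.65}, {"xyz": [-0.1, 0, -0.1], "delta_rot": [0, 0, 0], "fingers": 0.8}, {"xyz": [-0.1, 0, -0.1], "delta_rot": [0, 0, 0], "fingers": 0.8}, {"xyz": [-0.1, 0, -0.1], "delta_rot": [0, 0, 0], "fingers": 0.8}], "grip_force": 40}}

```text
clock: 3.82
tcp_pos: [0.6132, 0.1367, 0.0244]
orientation: [2.121, 2.318, -0.001]
contact_force: [-0.4, -0.9, 3.6]
grip_width: 0.0256
```

```bash
python3 d.py .613 .1374 .15 95
```

```text
t 3.8167 tcp [0.6132 0.1367 0.0244] yaw 95.1 z [-0.    -0.001 -1.   ] grip 0.0256 F [-0.4 -0.9  3.6]
d cm [  0.06  -0.02 -12.56] rot deg [-0.   0.   0.1] dist 12.6
```

>>> {"method": "jog_arm", "body": {"rows": [{"xyz": [0, 0, -1.5], "delta_rot": [0, 0, 0], "fingers": 0.8}, {"xyz": [0, 0, -4], "delta_rot": [0, 0, 0], "fingers": 0.8}, {"xyz": [0, 0, -7], "delta_rot": [0, 0, 0], "fingers": 0.8}, {"xyz": [0, 0, -10], "delta_rot": [0, 0, 0], "fingers": 0.8}, {"xyz": [0, 0, -12], "delta_rot": [0, 0, 0], "fingers": 0.8}]}}

```text
clock: 4.23
tcp_pos: [0.614, 0.1369, 0.1468]
orientation: [2.12, 2.317, 0.002]
contact_force: [0.6, 0.4, -0.7]
grip_width: 0.0257
```

```bash
python3 d.py .4475 -.2605 .14 95;python3 - <<'E'
from fit import *
ims={n:imaging.grab_frame(n) for n in("scene","top")}
cv2.imwrite("pics/g3.png",cv2.resize(ims["scene"][150:350,240:440],None,fx=3,fy=3))
E
```

```text
t 4.2333 tcp [0.614  0.1369 0.1468] yaw 95.1 z [ 0.002  0.    -1.   ] grip 0.0257 F [ 0.6  0.4 -0.7]
d cm [-38.11 -20.1    0.65] rot deg [0.1 0.  0.1] dist 43.1
```

View pics/g3.png

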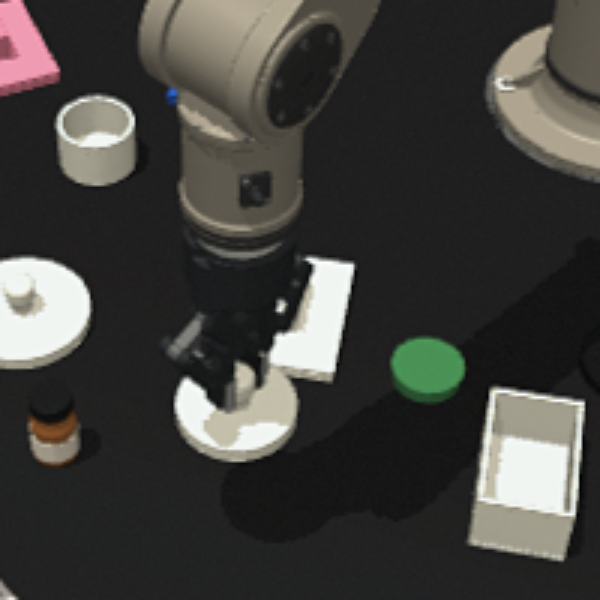

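The small lid hangs level from the fingers at scene (318,285). Carrying it to the round dish.

>>> {"method": "jog_arm", "body": {"rows": [{"xyz": [-1.7, -0.9, 0], "delta_rot": [0, 0, 0], "fingers": 0.8}, {"xyz": [-4.2, -2.2, 0], "delta_rot": [0, 0, 0], "fingers": 0.8}, {"xyz": [-6.9, -3.6, 0], "delta_rot": [0, 0, 0], "fingers": 0.8}, {"xyz": [-9.6, -5.0, 0], "delta_rot": [0, 0, 0], "fingers": 0.8}, {"xyz": [-12.3, -6.4, 0], "delta_rot": [0, 0, 0], "fingers": 0.8}]}}

```text
clock: 4.75
tcp_pos: [0.5607, 0.0076, 0.146]
orientation: [2.12, 2.316, 0.005]
contact_force: [1.0, 0.0, -2.2]
grip_width: 0.0256
```

```bash
python3 d.py .4475 -.2605 .14 95
```

```text
t 4.75 tcp [0.5607 0.0076 0.146 ] yaw 95.1 z [ 0.003  0.001 -1.   ] grip 0.0256 F [ 1.   0.  -2.2]
d cm [-25.7  -13.65   0.53] rot deg [ 0.2 -0.   0.1] dist 29.1
```

>>> {"method": "jog_arm", "body": {"rows": [{"xyz": [-2.7, -1.4, 0], "delta_rot": [0, 0, 0], "fingers": 0.8}, {"xyz": [-5.4, -2.8, 0], "delta_rot": [0, 0, 0], "fingers": 0.8}, {"xyz": [-8.1, -4.2, 0], "delta_rot": [0, 0, 0], "fingers": 0.8}, {"xyz": [-10.8, -5.7, 0.2], "delta_rot": [0, 0, 0], "fingers": 0.8}, {"xyz": [-13.5, -7.1, 0.3], "delta_rot": [0.2, 0, 0], "fingers": 0.8}]}}

```text
clock: 5.17
tcp_pos: [0.4995, -0.1345, 0.1412]
orientation: [-2.119, -2.316, 0.002]
contact_force: [0.7, 0.4, -1.2]
grip_width: 0.0258
```

```bash
python3 d.py .4475 -.2605 .14 95
```

```text
t 5.1667 tcp [ 0.4995 -0.1345  0.1412] yaw 95.1 z [-0.003  0.001 -1.   ] grip 0.0258 F [ 0.7  0.4 -1.2]
d cm [-12.09  -6.29   0.12] rot deg [-0.2 -0.1  0.1] dist 13.6
```

>>> {"method": "jog_arm", "body": {"rows": [{"xyz": [-2.7, -1.4, 0], "delta_rot": [0, 0, 0], "fingers": 0.8}, {"xyz": [-5.4, -2.8, 0], "delta_rot": [0, 0, 0], "fingers": 0.8}, {"xyz": [-8.1, -4.2, 0], "delta_rot": [0, 0, 0], "fingers": 0.8}, {"xyz": [-10.6, -5.5, 0], "delta_rot": [-0.2, 0, 0], "fingers": 0.8}, {"xyz": [-12.1, -6.3, 0.1], "delta_rot": [-0.2, -0.1, 0], "fingers": 0.8}]}}

```text
clock: 5.58
tcp_pos: [0.4442, -0.2637, 0.1391]
orientation: [-2.125, -2.313, 0.003]
contact_force: [0.6, -0.9, -0.9]
grip_width: 0.0254
```

>>> {"method": "jog_arm", "body": {"rows": [{"xyz": [0, 0, 0], "delta_rot": [0, 0, 0], "fingers": 0.8}, {"xyz": [0, 0, 0], "delta_rot": [0, 0, 0], "fingers": 0.8}, {"xyz": [0, 0, 0], "delta_rot": [0, 0, 0], "fingers": 0.8}, {"xyz": [0, 0, 0], "delta_rot": [0, 0, 0], "fingers": 0.8}, {"xyz": [0, 0, 0], "delta_rot": [0, 0, 0], "fingers": 0.8}]}}

```text
clock: 6.0
tcp_pos: [0.4449, -0.2622, 0.1388]
orientation: [-2.122, -2.315, 0.002]
contact_force: [-0.2, -0.2, -1.8]
grip_width: 0.0258
```

```bash
python3 d.py .4475 -.2605 .14 95;python3 - <<'E'
from fit import *
ims={n:imaging.grab_frame(n) for n in("scene","top")}
cv2.imwrite("pics/g4s.png",ims["scene"]);cv2.imwrite("pics/g4t.png",ims["top"])
a=cv2.resize(ims["scene"][110:250,200:340],None,fx=4,fy=4,interpolation=2)
b=cv2.resize(ims["top"][200:340,330:470],None,fx=4,fy=4,interpolation=2)
cv2.imwrite("pics/g4.png",np.hstack([a,b])[:, :1120]); 
cv2.imwrite("pics/g4.png",cv2.resize(np.hstack([a,b]),(800,400)))
E
```

```text
t 6.0 tcp [ 0.4449 -0.2622  0.1388] yaw 95.0 z [-0.002 -0.    -1.   ] grip 0.0258 F [-0.2 -0.2 -1.8]
d cm [ 0.15  0.28 -0.12] rot deg [-0.1  0.  -0. ] dist 0.3
```

View pics/g4.png

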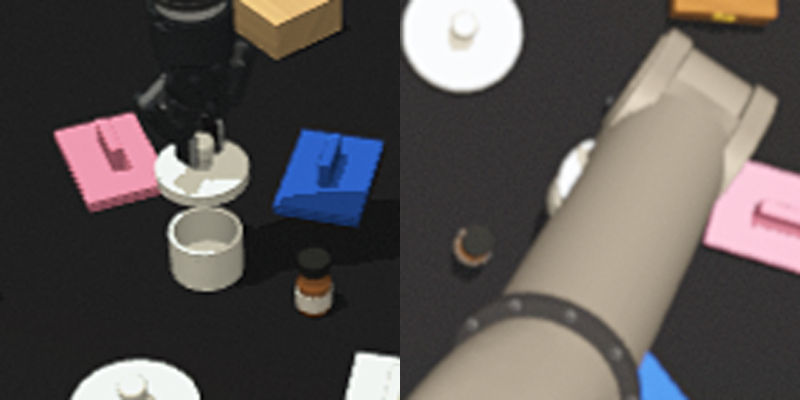

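The lid hangs level over the round dish in the scene view, lid (267,170) above dish (272,196). The arm hides it from the top camera, so I check alignment with a scene-only fit of the disc against the TCP.

```bash
cat > chk.py <<'E'
from fit import *
def disc_fit(im,nm,p0,yaw,z0,rowfrac=0.35,lo=60,hi=130):
    """scene-only fit of the lid's plate at height z0, ignoring upper rows (fingers, knob)"""
    parts=M[nm][:1]; n="scene"
    u=proj(n,[[p0[0],p0[1],z0+.007]])[0].astype(int); hw=45; x0,y0=u-hw; win=(x0,y0,2*hw,2*hw)
    c=im[y0:y0+2*hw,x0:x0+2*hw].astype(float)
    m=np.clip((c.max(2)-lo)/(hi-lo),0,1)*((c.max(2)-c.min(2))<45)
    k,l=cv2.connectedComponents((m>.3).astype(np.uint8)); ctr=l[hw-2:hw+14,hw-8:hw+8].ravel();ctr=ctr[ctr>0]
    m=m*cv2.dilate((l==np.bincount(ctr).argmax()).astype(np.uint8),np.ones((3,3)))
    r0=render(n,parts,[*p0,yaw],win,z0); rows=np.where(r0.sum(1)>1)[0]; rs=int(rows[0]+rowfrac*(rows[-1]-rows[0]))
    w=np.zeros_like(m); w[rs:]=1
    cost=lambda v:(w*np.abs(render(n,parts,[p0[0]+v[0]*.01,p0[1]+v[1]*.01,yaw+v[2]*.1*(nm[0]=='l')],win,z0)-m)).sum()
    best=min((minimize(cost,s,method="Nelder-Mead",options=dict(initial_simplex=np.array(s)+np.r_[np.zeros((1,3)),np.eye(3)*.8],xatol=.005,fatol=.05)) for s in([0,0,0],[.5,.5,.5],[-.5,.5,-.5])),key=lambda o:o.fun)
    v=best.x; return np.round([p0[0]+v[0]*.01,p0[1]+v[1]*.01,yaw+v[2]*.1],4),round(best.fun,1)
E
python3 - <<'E'
from chk import *
im=cv2.imread("pics/g4s.png")
for z in(.112,.1144,.117):
  for f in(.3,.5): print(z,f,disc_fit(im,"rlid",(.4455,-.262),0,z,f))
print(fit({"scene":im},"rdish",(.4465,-.258),0,cams=("scene",)))
E
```

```text
0.112 0.3 (array([ 0.4434, -0.2625, -0.0206]), np.float64(692.0))
0.112 0.5 (array([ 0.4433, -0.2626, -0.0279]), np.float64(672.9))
0.1144 0.3 (array([ 0.4445, -0.2605,  0.0382]), np.float64(699.1))
0.1144 0.5 (array([ 0.4447, -0.2606, -0.0466]), np.float64(673.7))
0.117 0.3 (array([ 0.4461, -0.2578, -0.0052]), np.float64(707.9))
0.117 0.5 (array([ 0.4465, -0.2582,  0.0215]), np.float64(676.1))
(array([ 0.4465, -0.2588, -0.0337]), np.float64(1327.4))
```

Scene-relative alignment says the dish is at TCP (0.4468, -0.2601). The two-camera estimate was (0.4475, -0.2605), so they agree to under 1 mm. Lowering to just above the rim.

>>> {"method": "jog_arm", "body": {"rows": [{"xyz": [0.2, 0.2, 0], "delta_rot": [0, 0, 0], "fingers": 0.8}, {"xyz": [0.2, 0.2, 1.5], "delta_rot": [0, 0, 0], "fingers": 0.8}, {"xyz": [0.2, 0.2, 3], "delta_rot": [0, 0, 0], "fingers": 0.8}, {"xyz": [0.2, 0.2, 4.2], "delta_rot": [-0.1, 0, 0], "fingers": 0.8}, {"xyz": [0.2, 0.2, 5], "delta_rot": [-0.1, 0, 0], "fingers": 0.8}]}}

```text
clock: 6.52
tcp_pos: [0.4465, -0.2597, 0.088]
orientation: [-2.122, -2.316, 0.001]
contact_force: [0.5, -0.7, -1.1]
grip_width: 0.0257
```

```bash
python3 d.py .447 -.2603 .08 95;python3 - <<'E'
from chk import *
im=imaging.grab_frame("scene"); imaging.grab_frame("scene")
cv2.imwrite("pics/g5s.png",im)
cv2.imwrite("pics/g5.png",cv2.resize(im[130:250,210:330],None,fx=5,fy=5,interpolation=2))
o=r.get_obs()["tcp_pos"]; print(o)
print(disc_fit(im,"rlid",o[:2],0,o[2]-.0244,.3))
E
python3 d.py .447 -.2603 .075 95
```

```text
t 6.5167 tcp [ 0.4465 -0.2597  0.088 ] yaw 95.0 z [-0.001 -0.    -1.   ] grip 0.0257 F [ 0.5 -0.7 -1.1]
d cm [-0.07  0.05  0.8 ] rot deg [-0.  0.  0.] dist 0.8
[ 0.44598731 -0.25977961  0.08794756]
(array([ 0.4633, -0.2331, -0.7783]), np.float64(307.5))
t 6.6167 tcp [ 0.446  -0.2598  0.0879] yaw 95.0 z [-0.002  0.    -1.   ] grip 0.0256 F [ 0.9  0.1 -0.1]
d cm [-0.06  0.1   1.29] rot deg [-0.1 -0.  -0. ] dist 1.3
```

View pics/g5.png

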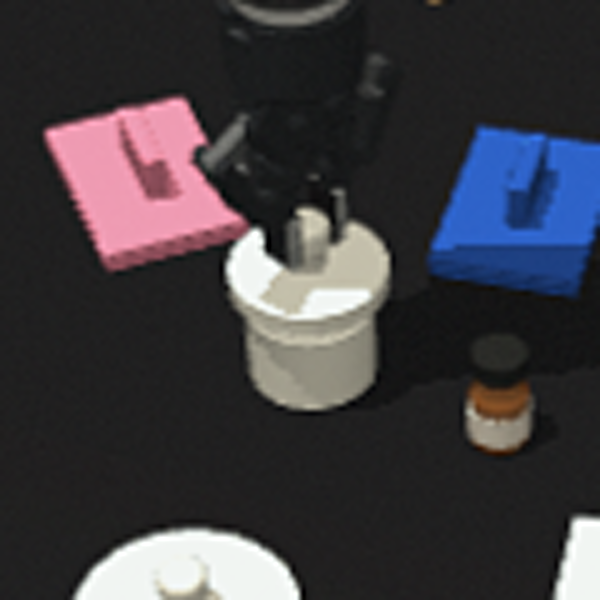

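Run:
```python
from fit import *
def cols(P,p,z0): 
    q=(proj("scene",P+[p[0],p[1],z0])-[210,130]+.5)*5; return q.min(0).round(1),q.max(0).round(1)
for d in((.447,-.2603),(.4465,-.2585)): print("dish",d,cols(circ(.0365,0,200),d,0))
for d in((.446,-.2598),(.447,-.2603)): print("lid",d,cols(np.r_[circ(.045,0,200),circ(.045,.014,200)],d,.0635))
```

```text
dish (0.447, -0.2603) (array([247.4, 322.1]), array([373.4, 407.5]))
dish (0.4465, -0.2585) (array([249.9, 323.3]), array([376. , 408.7]))
lid (0.446, -0.2598) (array([225.1, 210.3]), array([386.8, 334.3]))
lid (0.447, -0.2603) (array([223.1, 210.6]), array([384.9, 334.6]))
```

Predicted outlines and what the picture shows differ by the same ~0.5 px for the lid and the dish, so they line up. Lowering gently.

>>> {"method": "jog_arm", "body": {"rows": [{"xyz": [0, 0.1, 0.3], "delta_rot": [0, 0, 0], "fingers": 0.8}, {"xyz": [0, 0.1, 0.8], "delta_rot": [0, 0, 0], "fingers": 0.8}, {"xyz": [0, 0.1, 1.3], "delta_rot": [0, 0, 0], "fingers": 0.8}, {"xyz": [0, 0.1, 1.7], "delta_rot": [0, 0, 0], "fingers": 0.8}, {"xyz": [0, 0.1, 1.9], "delta_rot": [0, 0, 0], "fingers": 0.8}]}}

```text
clock: 7.03
tcp_pos: [0.4468, -0.2596, 0.0685]
orientation: [-2.121, -2.315, 0.002]
contact_force: [0.2, -0.7, -1.1]
grip_width: 0.0257
```

>>> {"method": "jog_arm", "body": {"rows": [{"xyz": [0, 0, 0.1], "delta_rot": [0, 0, 0], "fingers": 0.8}, {"xyz": [0, 0, 0.2], "delta_rot": [0, 0, 0], "fingers": 0.8}, {"xyz": [0, 0, 0.3], "delta_rot": [0, 0, 0], "fingers": 0.8}, {"xyz": [0, 0, 0.3], "delta_rot": [0, 0, 0], "fingers": 0.8}, {"xyz": [0, 0, 0.3], "delta_rot": [0, 0, 0], "fingers": 0.8}]}}

```text
clock: 7.45
tcp_pos: [0.4468, -0.2596, 0.0655]
orientation: [-2.121, -2.315, 0.002]
contact_force: [0.3, -0.3, -1.0]
grip_width: 0.0257
```

```bash
python3 d.py .447 -.2603 .0644 95;python3 - <<'E'
from fit import *
im=imaging.grab_frame("scene")
cv2.imwrite("pics/g6.png",cv2.resize(im[130:250,210:330],None,fx=5,fy=5,interpolation=2))
E
```

```text
t 7.45 tcp [ 0.4468 -0.2596  0.0655] yaw 95.0 z [-0.002  0.    -1.   ] grip 0.0257 F [ 0.3 -0.3 -1. ]
d cm [-0.07  0.01  0.11] rot deg [-0.1 -0.  -0. ] dist 0.1
```

View pics/g6.png

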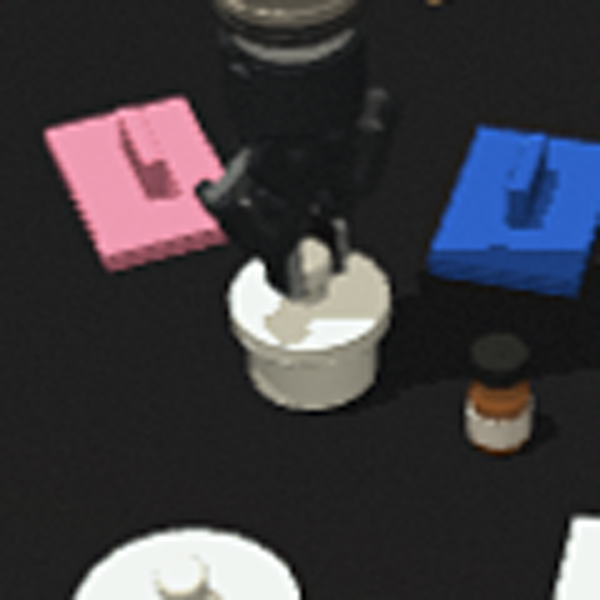

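The skirt surrounds the rim, lid at crop (310,300) and dish below it, with no side force. The last millimetre or two goes down until contact.

>>> {"method": "jog_arm", "body": {"rows": [{"xyz": [0, 0, 0.05], "delta_rot": [0, 0, 0], "fingers": 0.8}, {"xyz": [0, 0, 0.1], "delta_rot": [0, 0, 0], "fingers": 0.8}, {"xyz": [0, 0, 0.15], "delta_rot": [0, 0, 0], "fingers": 0.8}, {"xyz": [0, 0, 0.2], "delta_rot": [0, 0, 0], "fingers": 0.8}, {"xyz": [0, 0, 0.2], "delta_rot": [0, 0, 0], "fingers": 0.8}]}}

```text
clock: 7.92
tcp_pos: [0.447, -0.2596, 0.0643]
orientation: [-2.122, -2.315, 0.001]
contact_force: [-2.3, 2.1, 9.4]
grip_width: 0.0255
```

It seated at 0.0643, as predicted, with 9 N. Releasing and rising.

>>> {"method": "jog_arm", "body": {"rows": [{"xyz": [0, 0, 0], "delta_rot": [0, 0, 0], "fingers": 0.6}, {"xyz": [0, 0, 0], "delta_rot": [0, 0, 0], "fingers": 0.4}, {"xyz": [0, 0, 0], "delta_rot": [0, 0, 0], "fingers": 0.4}, {"xyz": [0, 0, -1], "delta_rot": [0, 0, 0], "fingers": 0.4}, {"xyz": [0, 0, -3], "delta_rot": [0, 0, 0], "fingers": 0.4}]}}

```text
clock: 8.33
tcp_pos: [0.4455, -0.259, 0.0934]
orientation: [-2.119, -2.312, 0.004]
contact_force: [0.4, 0.7, 0.4]
grip_width: 0.0513
```

>>> {"method": "jog_arm", "body": {"rows": [{"xyz": [0, 0, -2], "delta_rot": [0, 0, 0], "fingers": 0.4}, {"xyz": [0, 0, -5], "delta_rot": [0, 0, 0], "fingers": 0}, {"xyz": [2, 1.5, -7], "delta_rot": [0, 0, 6], "fingers": 0}, {"xyz": [5, 3, -7], "delta_rot": [0, 0, 12], "fingers": 0}, {"xyz": [8, 4, -7], "delta_rot": [0, 0, 18], "fingers": 0}]}}

```text
clock: 8.75
tcp_pos: [0.4809, -0.1759, 0.1657]
orientation: [-2.465, -1.945, -0.0]
contact_force: [0.7, 0.3, -0.5]
grip_width: 0.0852
```

```bash
python3 d.py .4425 .0158 .14 38.7;python3 - <<'E'
from fit import *
im=imaging.grab_frame("scene")
cv2.imwrite("pics/g7.png",cv2.resize(im[130:290,210:370],None,fx=4,fy=4,interpolation=2))
E
```

```text
t 8.75 tcp [ 0.4809 -0.1759  0.1657] yaw 76.6 z [-0.001  0.001 -1.   ] grip 0.0852 F [ 0.7  0.3 -0.5]
d cm [17.75 -8.19  2.6 ] rot deg [-0.1 -0.  37.9] dist 19.7
```

View pics/g7.png

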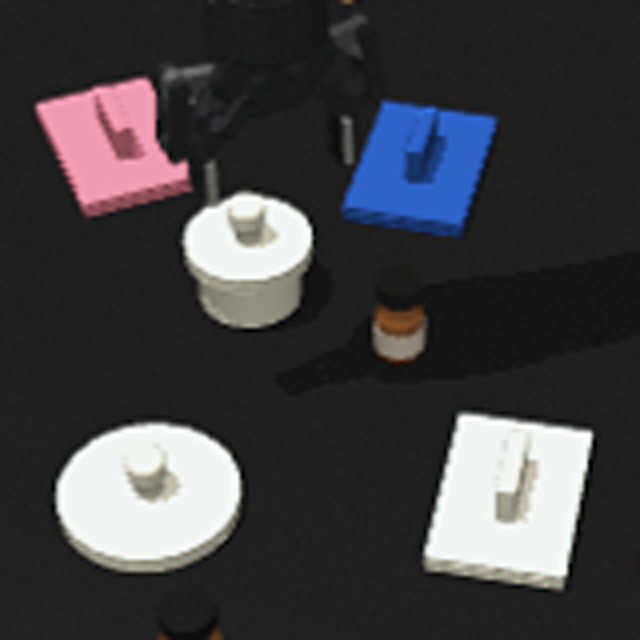

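The small lid sits level and centred on the round dish, crop (248,245). Now the oblong lid.

>>> {"method": "jog_arm", "body": {"rows": [{"xyz": [3.5, -1.6, 0], "delta_rot": [0, 0, 6.5], "fingers": 0}, {"xyz": [7.1, -3.3, 0], "delta_rot": [0, 0, 13], "fingers": 0}, {"xyz": [10.7, -4.9, 1], "delta_rot": [0, 0, 19.5], "fingers": 0}, {"xyz": [14.2, -6.6, 2], "delta_rot": [0, 0, 26], "fingers": 0}, {"xyz": [17.7, -8.2, 2.6], "delta_rot": [0, 0, 32.5], "fingers": 0}]}}

```text
clock: 9.22
tcp_pos: [0.4469, 0.0054, 0.1433]
orientation: [-2.893, -1.207, 0.001]
contact_force: [1.1, 1.0, -0.5]
grip_width: 0.0851
```

>>> {"method": "jog_arm", "body": {"rows": [{"xyz": [0, 0, 0], "delta_rot": [0, 0, 4], "fingers": 0}, {"xyz": [0, 0, 0], "delta_rot": [0, 0, 5], "fingers": 0}, {"xyz": [0, 0, 0], "delta_rot": [0, 0, 5], "fingers": 0}, {"xyz": [0, 0, 0], "delta_rot": [0, 0, 5], "fingers": 0}, {"xyz": [0, 0, 0], "delta_rot": [0, 0, 5], "fingers": 0}]}}

```text
clock: 9.63
tcp_pos: [0.4473, 0.004, 0.1436]
orientation: [-2.944, -1.078, 0.0]
contact_force: [0.3, -0.1, 0.3]
grip_width: 0.0853
```

```bash
python3 d.py .4425 .0158 .06 38.7;python3 - <<'E'
from fit import *
im=imaging.grab_frame("scene")
cv2.imwrite("pics/g8.png",cv2.resize(im[180:300,270:410],None,fx=5,fy=5,interpolation=2))
E
```

```text
t 9.6333 tcp [0.4473 0.004  0.1436] yaw 40.2 z [-0.002  0.006 -1.   ] grip 0.0853 F [ 0.3 -0.1  0.3]
d cm [ 0.38 -1.16  8.37] rot deg [-0.4 -0.1  1.5] dist 8.5
```

View pics/g8.png

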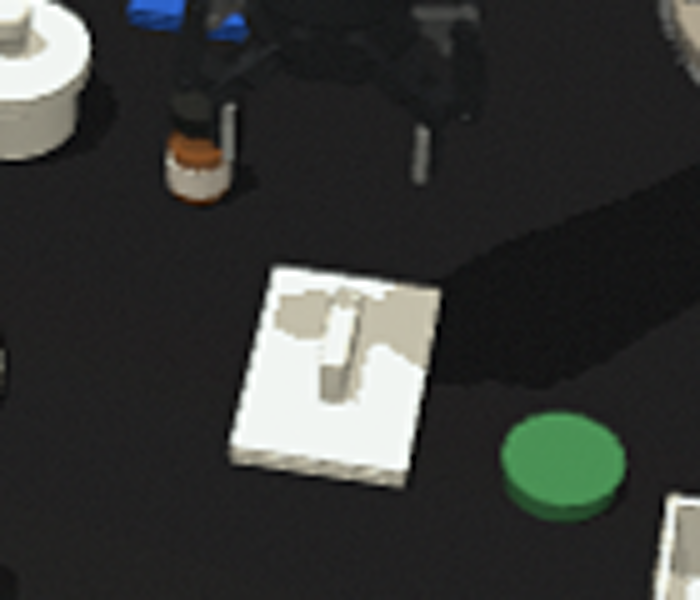

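The white oblong lid is at scene (337,255). The gripper is above it but 12 mm short, so I correct that while descending to 0.06.

>>> {"method": "jog_arm", "body": {"rows": [{"xyz": [0.4, -1.2, 1], "delta_rot": [-0.4, -0.1, 1.5], "fingers": 0}, {"xyz": [0.4, -1.2, 3], "delta_rot": [-0.4, -0.1, 1.5], "fingers": 0}, {"xyz": [0.4, -1.2, 5], "delta_rot": [-0.4, -0.1, 1.5], "fingers": 0}, {"xyz": [0.4, -1.2, 7], "delta_rot": [-0.4, -0.1, 1.5], "fingers": 0}, {"xyz": [0.4, -1.2, 8.2], "delta_rot": [-0.4, -0.1, 1.5], "fingers": 0}]}}

```text
clock: 10.1
tcp_pos: [0.4418, 0.0154, 0.0602]
orientation: [2.964, 1.04, -0.002]
contact_force: [-0.3, 0.0, -0.0]
grip_width: 0.0853
```

```bash
python3 d.py .4425 .0158 .024 38.7;python3 - <<'E'
from fit import *
im=imaging.grab_frame("scene");imaging.grab_frame("scene")
cv2.imwrite("pics/g9.png",cv2.resize(im[180:300,270:410],None,fx=5,fy=5,interpolation=2))
E
python3 d.py .4425 .0158 .024 38.7
```

```text
t 10.1 tcp [0.4418 0.0154 0.0602] yaw 38.7 z [-0.001 -0.001 -1.   ] grip 0.0853 F [-0.3  0.  -0. ]
d cm [0.08 0.01 3.62] rot deg [ 0.   0.1 -0. ] dist 3.6
t 10.2 tcp [0.4412 0.0152 0.0603] yaw 38.7 z [-0.003 -0.002 -1.   ] grip 0.0852 F [ 0.6 -0.7  0.1]
d cm [0.15 0.03 3.63] rot deg [-0.   0.2 -0. ] dist 3.6
```

View pics/g9.png

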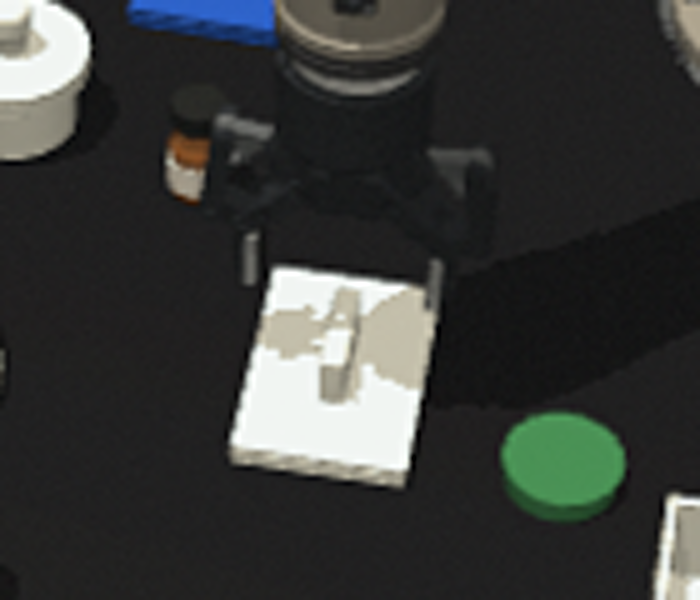

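The fingers straddle the bar at scene (338,250). Lowering, then closing.

>>> {"method": "jog_arm", "body": {"rows": [{"xyz": [0.1, 0, 1.2], "delta_rot": [0, 0.2, 0], "fingers": 0.3}, {"xyz": [0.1, 0, 2.4], "delta_rot": [0, 0.2, 0], "fingers": 0.4}, {"xyz": [0.1, 0, 3.2], "delta_rot": [0, 0.2, 0], "fingers": 0.4}, {"xyz": [0.1, 0, 3.6], "delta_rot": [0, 0.2, 0], "fingers": 0.4}, {"xyz": [0.1, 0, 3.6], "delta_rot": [0, 0.2, 0], "fingers": 0.4}]}}

```text
clock: 10.62
tcp_pos: [0.4419, 0.0154, 0.0242]
orientation: [-2.964, -1.039, 0.001]
contact_force: [-0.0, 0.4, -0.4]
grip_width: 0.0515
```

```bash
python3 d.py .4425 .0158 .024 38.7
```

```text
t 10.6167 tcp [0.4419 0.0154 0.0242] yaw 38.6 z [-0.001  0.001 -1.   ] grip 0.0515 F [-0.   0.4 -0.4]
d cm [0.07 0.   0.02] rot deg [-0.   0.  -0.1] dist 0.1
```

>>> {"method": "jog_arm", "body": {"rows": [{"xyz": [0.1, 0, 0], "delta_rot": [0, 0, 0], "fingers": 0.6}, {"xyz": [0.1, 0, 0], "delta_rot": [0, 0, 0], "fingers": 0.75}, {"xyz": [0.1, 0, 0], "delta_rot": [0, 0, 0], "fingers": 0.9}, {"xyz": [0.1, 0, 0], "delta_rot": [0, 0, 0], "fingers": 0.95}, {"xyz": [0.1, 0, 0], "delta_rot": [0, 0, 0], "fingers": 0.95}], "grip_force": 45}}

```text
clock: 11.03
tcp_pos: [0.4433, 0.0161, 0.0248]
orientation: [-2.964, -1.039, -0.001]
contact_force: [-1.0, 0.6, 5.2]
grip_width: 0.0131
```

>>> {"method": "jog_arm", "body": {"rows": [{"xyz": [0, 0, 0], "delta_rot": [0, 0, 0], "fingers": 0.95}, {"xyz": [0, 0, -1], "delta_rot": [0, 0, 0], "fingers": 0.95}, {"xyz": [0, 0, -3], "delta_rot": [0, 0, 0], "fingers": 0.95}, {"xyz": [0, 0, -6], "delta_rot": [0, 0, 0], "fingers": 0.95}, {"xyz": [0, 0, -9], "delta_rot": [0, 0, 0], "fingers": 0.95}]}}

```text
clock: 11.45
tcp_pos: [0.4421, 0.0155, 0.1158]
orientation: [-2.965, -1.038, 0.003]
contact_force: [1.2, 1.6, -0.6]
grip_width: 0.0133
```

```bash
python3 d.py .4275 .277 .15 37.4;python3 - <<'E'
from fit import *
im=imaging.grab_frame("scene")
cv2.imwrite("pics/g10.png",cv2.resize(im[160:340,270:450],None,fx=4,fy=4,interpolation=2)[:600])
E
```

```text
t 11.45 tcp [0.4421 0.0155 0.1158] yaw 38.6 z [-0.002 -0.    -1.   ] grip 0.0133 F [ 1.2  1.6 -0.6]
d cm [ 15.17 -21.35  -3.42] rot deg [-0.1  0.1  1.2] dist 26.4
```

View pics/g10.png

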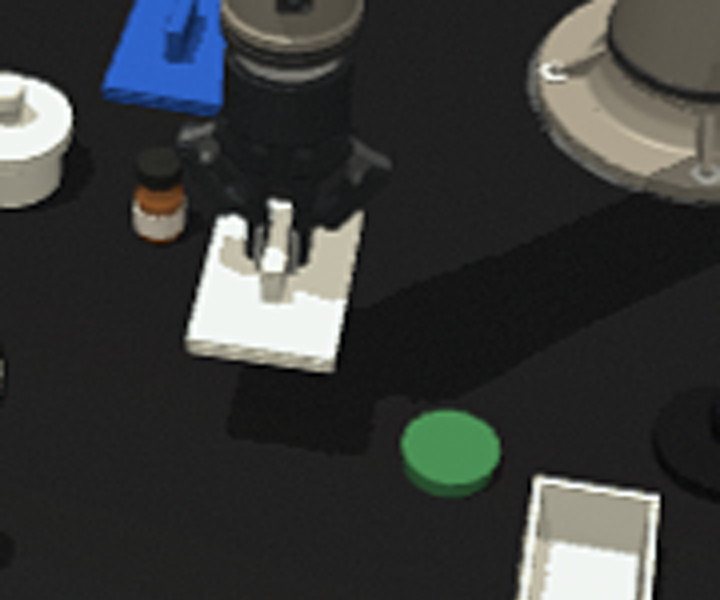

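The oblong lid hangs level, bar gripped at crop (275,265). Carrying it to the oblong dish.

>>> {"method": "jog_arm", "body": {"rows": [{"xyz": [1, -1.4, -1.5], "delta_rot": [0, 0, 0], "fingers": 0.95}, {"xyz": [2.5, -3.5, -3], "delta_rot": [0, 0, 0], "fingers": 0.95}, {"xyz": [4.1, -5.7, -3.4], "delta_rot": [0, 0, 0.6], "fingers": 0.95}, {"xyz": [5.7, -7.9, -3.4], "delta_rot": [0, 0, 1.2], "fingers": 0.95}, {"xyz": [7.3, -10.2, -3.4], "delta_rot": [0, 0, 1.2], "fingers": 0.95}]}}

```text
clock: 11.92
tcp_pos: [0.4388, 0.1419, 0.1559]
orientation: [-2.976, -1.003, -0.013]
contact_force: [0.3, 0.3, -1.7]
grip_width: 0.0131
```

```bash
python3 d.py .4275 .277 .15 37.4
```

```text
t 11.9167 tcp [0.4388 0.1419 0.1559] yaw 37.3 z [ 0.007  0.004 -1.   ] grip 0.0131 F [ 0.3  0.3 -1.7]
d cm [  7.28 -11.44   0.64] rot deg [ 0.1 -0.5 -0.1] dist 13.6
```

>>> {"method": "jog_arm", "body": {"rows": [{"xyz": [1.6, -2.4, 0.3], "delta_rot": [0, 0, 0], "fingers": 0.95}, {"xyz": [3.2, -4.9, 0.6], "delta_rot": [0, -0.3, 0], "fingers": 0.95}, {"xyz": [4.8, -7.4, 0.6], "delta_rot": [0, -0.5, 0], "fingers": 0.95}, {"xyz": [6.3, -9.8, 0.6], "delta_rot": [0.1, -0.5, 0], "fingers": 0.95}, {"xyz": [7.3, -11.4, 0.6], "delta_rot": [0.1, -0.5, 0], "fingers": 0.95}]}}

```text
clock: 12.33
tcp_pos: [0.427, 0.2798, 0.1507]
orientation: [-2.975, -1.007, 0.001]
contact_force: [-0.2, 0.2, -1.3]
grip_width: 0.013
```

>>> {"method": "jog_arm", "body": {"rows": [{"xyz": [0, 0, 0], "delta_rot": [0, 0, 0], "fingers": 0.95}, {"xyz": [0, 0, 0], "delta_rot": [0, 0, 0], "fingers": 0.95}, {"xyz": [0, 0, 0], "delta_rot": [0, 0, 0], "fingers": 0.95}, {"xyz": [0, 0, 0], "delta_rot": [0, 0, 0], "fingers": 0.95}, {"xyz": [0, 0, 0], "delta_rot": [0, 0, 0], "fingers": 0.95}]}}

```text
clock: 12.75
tcp_pos: [0.4272, 0.2783, 0.1508]
orientation: [-2.976, -1.004, 0.001]
contact_force: [0.1, 0.2, -2.4]
grip_width: 0.0132
```

```bash
python3 d.py .4275 .277 .11 37.4;python3 - <<'E'
from fit import *
im=imaging.grab_frame("scene"); t=imaging.grab_frame("top"); cv2.imwrite("pics/g11s.png",im)
cv2.imwrite("pics/g11.png",np.hstack([cv2.resize(im[220:360,340:480],(400,400),interpolation=2),cv2.resize(t[200:340,140:280],(400,400),interpolation=2)]))
E
```

```text
t 12.75 tcp [0.4272 0.2783 0.1508] yaw 37.3 z [-0.001  0.    -1.   ] grip 0.0132 F [ 0.1  0.2 -2.4]
d cm [-0.05  0.13  4.08] rot deg [-0.1  0.  -0.1] dist 4.1
```

View pics/g11.png

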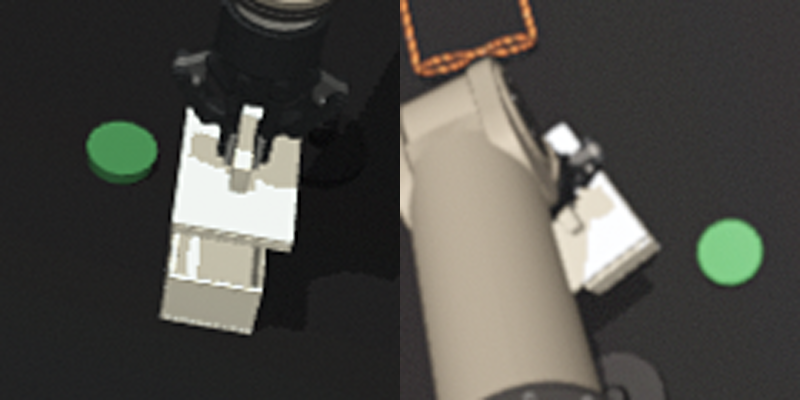

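The lid hangs over the oblong dish and parallel to it, lid at scene (423,290), dish below at (416,317). Lowering to just above the rim, then comparing with the outline models.

>>> {"method": "jog_arm", "body": {"rows": [{"xyz": [0, 0.1, 1.2], "delta_rot": [0, 0, 0], "fingers": 0.95}, {"xyz": [0, 0.1, 2.7], "delta_rot": [0, 0, 0], "fingers": 0.95}, {"xyz": [0, 0.1, 4.1], "delta_rot": [0, 0, 0], "fingers": 0.95}, {"xyz": [0, 0.1, 5.1], "delta_rot": [0, 0, 0], "fingers": 0.95}, {"xyz": [0, 0.1, 5.6], "delta_rot": [0, 0, 0], "fingers": 0.95}]}}

```text
clock: 13.27
tcp_pos: [0.4272, 0.2773, 0.0936]
orientation: [-2.977, -1.004, 0.004]
contact_force: [-0.6, -0.4, -1.1]
grip_width: 0.0131
```

```bash
cat > ov.py <<'E'
from fit import *
imaging.grab_frame("scene"); im=imaging.grab_frame("scene"); o=r.get_obs()["tcp_pos"]; print(o)
def ov(im,items,x0,y0,w,h,S=5):
    a=cv2.resize(im[y0:y0+h,x0:x0+w],None,fx=S,fy=S,interpolation=cv2.INTER_CUBIC)
    for nm,p,z0,col in items:
        c,s=np.cos(p[2]),np.sin(p[2]); Rz=np.array([[c,-s,0],[s,c,0],[0,0,1]])
        for P in M[nm]:
            q=(proj("scene",P@Rz.T+[p[0],p[1],z0])-[x0,y0]+.5)*S-.5
            cv2.polylines(a,[cv2.convexHull(np.round(q).astype(np.int32).reshape(-1,1,2))],True,col,1)
    return a
if __name__=="__main__":
    cv2.imwrite("pics/g12.png",ov(im,[("ldish",(.4268,.2774,-2.489),0,(0,0,255)),("llid",(o[0],o[1],-2.489),o[2]-.0246,(0,200,0))],370,220,110,120))
E
python3 ov.py; python3 d.py .4275 .277 .085 37.4
```

```text
[0.42748218 0.27746935 0.09417561]
t 13.3667 tcp [0.4275 0.2775 0.0942] yaw 37.3 z [-0.002 -0.    -1.   ] grip 0.0128 F [-0.4 -0.2 -1. ]
d cm [-0.03  0.04  0.92] rot deg [-0.   0.1 -0.1] dist 0.9
```

View pics/g12.png

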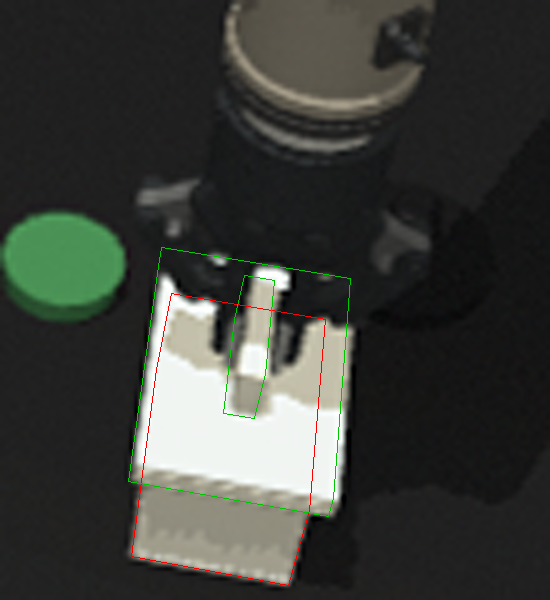

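Run:
```python
from ov import *
a=ov(im,[],390,250,60,90,S=6); b=ov(im,[("ldish",(.4268,.2774,-2.489),0,(0,0,255)),("llid",(o[0],o[1],-2.489),o[2]-.0246,(0,160,0))],390,250,60,90,S=6)
cv2.imwrite("pics/g13.png",np.hstack([a,b]))
cv2.imwrite("pics/g13s.png",im)
```

```text
[0.42813918 0.27809213 0.09522375]
```

View pics/g13.png

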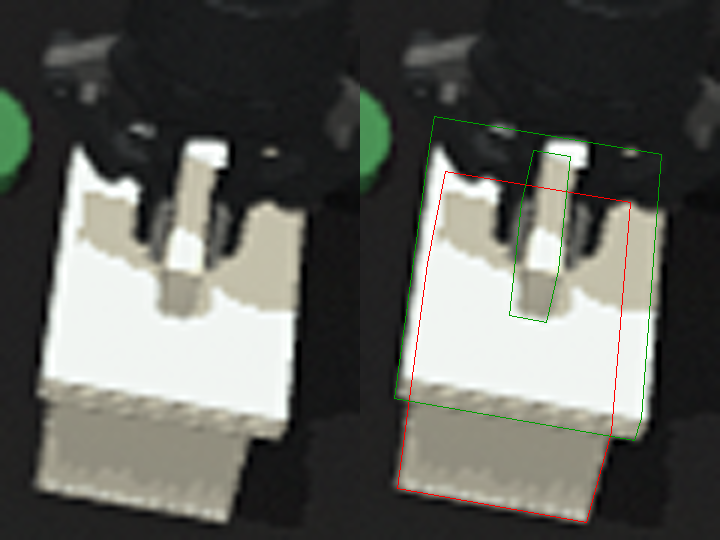

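At rest, the observed lid corners lie within about 0.6 px of the prediction, a shift of roughly 1.5 mm to camera right. I apply a small correction while lowering.

```bash
python3 d.py .4275 .2765 .0775 37.4
```

```text
t 13.4667 tcp [0.4281 0.2781 0.0952] yaw 37.3 z [-0.001  0.001 -1.   ] grip 0.0131 F [-0.8  0.2 -1.9]
d cm [-0.15  0.09  1.77] rot deg [-0.1 -0.  -0.1] dist 1.8
```

>>> {"method": "jog_arm", "body": {"rows": [{"xyz": [-0.1, 0.1, 0.3], "delta_rot": [0, 0, 0], "fingers": 0.95}, {"xyz": [-0.15, 0.1, 0.8], "delta_rot": [0, 0, 0], "fingers": 0.95}, {"xyz": [-0.15, 0.1, 1.3], "delta_rot": [0, 0, 0], "fingers": 0.95}, {"xyz": [-0.15, 0.1, 1.6], "delta_rot": [0, 0, 0], "fingers": 0.95}, {"xyz": [-0.15, 0.1, 1.7], "delta_rot": [0, 0, 0], "fingers": 0.95}]}}

```text
clock: 13.88
tcp_pos: [0.4272, 0.2762, 0.0776]
orientation: [-2.976, -1.004, 0.002]
contact_force: [-0.1, -0.6, -1.5]
grip_width: 0.0129
```

```bash
python3 - <<'E'
from ov import *
a=ov(im,[],390,250,60,90,S=6); b=ov(im,[("ldish",(.4268,.2774,-2.489),0,(0,0,255)),("llid",(o[0],o[1],-2.489),o[2]-.0246,(0,160,0))],390,250,60,90,S=6)
cv2.imwrite("pics/g14.png",np.hstack([a,b]))
E
python3 d.py .4275 .2765 .0745 37.4
```

```text
[0.42740215 0.27623519 0.07788912]
t 13.9833 tcp [0.4274 0.2762 0.0779] yaw 37.3 z [-0.001  0.    -1.   ] grip 0.013 F [-0.7 -0.6 -1.9]
d cm [ 0.02 -0.01  0.34] rot deg [-0.1  0.  -0.1] dist 0.3
```

View pics/g14.png

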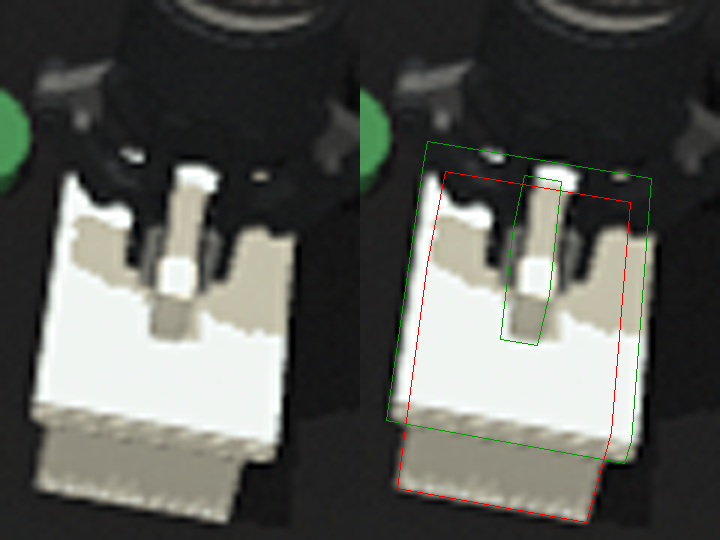

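The skirt has already gone about 7 mm below the rim without side force. Lowering the last 3–4 mm.

>>> {"method": "jog_arm", "body": {"rows": [{"xyz": [0, 0, 0.1], "delta_rot": [0, 0, 0], "fingers": 0.95}, {"xyz": [0, 0, 0.2], "delta_rot": [0, 0, 0], "fingers": 0.95}, {"xyz": [0, 0, 0.3], "delta_rot": [0, 0, 0], "fingers": 0.95}, {"xyz": [0, 0, 0.35], "delta_rot": [0, 0, 0], "fingers": 0.95}, {"xyz": [0, 0, 0.4], "delta_rot": [0, 0, 0], "fingers": 0.95}]}}

```text
clock: 14.4
tcp_pos: [0.4275, 0.2764, 0.0748]
orientation: [-2.975, -1.004, 0.002]
contact_force: [-6.1, -3.0, 18.1]
grip_width: 0.0134
```

Contact came at 0.0748, against a predicted seat of 0.0746. Releasing.

>>> {"method": "jog_arm", "body": {"rows": [{"xyz": [0, 0, -0.1], "delta_rot": [0, 0, 0], "fingers": 0.9}, {"xyz": [0, 0, -0.1], "delta_rot": [0, 0, 0], "fingers": 0.6}, {"xyz": [0, 0, -0.1], "delta_rot": [0, 0, 0], "fingers": 0.45}, {"xyz": [0, 0, -0.5], "delta_rot": [0, 0, 0], "fingers": 0.45}, {"xyz": [0, 0, -2.5], "delta_rot": [0, 0, 0], "fingers": 0.45}]}}

```text
clock: 14.82
tcp_pos: [0.4259, 0.2753, 0.0981]
orientation: [2.976, 1.004, -0.009]
contact_force: [0.2, -0.5, -0.0]
grip_width: 0.0473
```

>>> {"method": "jog_arm", "body": {"rows": [{"xyz": [0, 0, -3], "delta_rot": [0, 0, 0], "fingers": 0.45}, {"xyz": [0, 0, -6], "delta_rot": [0, 0, 0], "fingers": 0.4}, {"xyz": [0, 0, -9], "delta_rot": [0, 0, 0], "fingers": 0.2}, {"xyz": [2, -2, -11], "delta_rot": [0, 0, 0], "fingers": 0}, {"xyz": [4, -5, -12], "delta_rot": [0, 0, 0], "fingers": 0}]}}

```text
clock: 15.23
tcp_pos: [0.4308, 0.338, 0.2218]
orientation: [-2.979, -0.994, 0.001]
contact_force: [1.8, 0.7, 0.2]
grip_width: 0.0843
```

>>> {"method": "jog_arm", "body": {"rows": [{"xyz": [2.5, -3, 0], "delta_rot": [0, 0, 0], "fingers": 0}, {"xyz": [5, -6, 0], "delta_rot": [0, 0, 0], "fingers": 0}, {"xyz": [7.5, -9, 0], "delta_rot": [0, 0, 0], "fingers": 0}, {"xyz": [10, -12, 0], "delta_rot": [0, 0, 0], "fingers": 0}, {"xyz": [12, -14, 0], "delta_rot": [0, 0, 0], "fingers": 0}]}}

```text
clock: 15.65
tcp_pos: [0.4409, 0.5262, 0.2218]
orientation: [-2.976, -0.999, 0.002]
contact_force: [-0.3, 0.2, -0.9]
grip_width: 0.0855
```

Run:
```python
from fit import *
ims={n:imaging.grab_frame(n) for n in("scene","top")}
for n in ims: cv2.imwrite(f"pics/end_{n}.png",ims[n])
a=cv2.resize(ims["scene"][130:290,210:370],(400,400),interpolation=2);b=cv2.resize(ims["scene"][220:360,340:480],(400,400),interpolation=2)
cv2.imwrite("pics/end_crop.png",np.hstack([a,b]))
print(r.get_obs()["tcp_pos"],r.get_obs()["contact_force"])
```

```text
[0.44038557 0.52782908 0.22092607] [ 0.24947525 -0.3306869  -0.0680388 ]
```

View pics/end_crop.png

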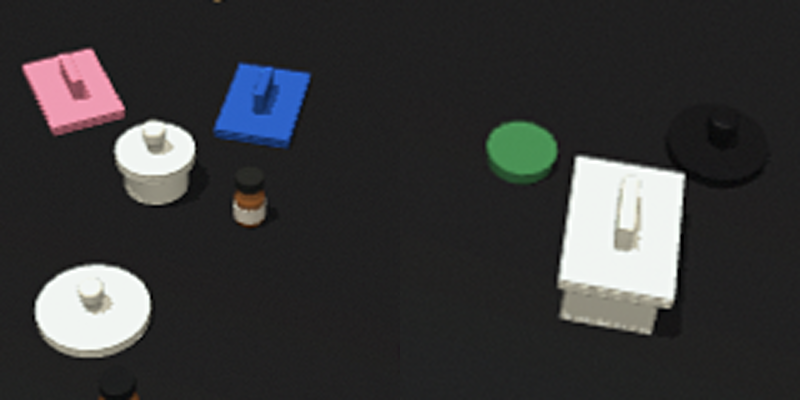

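View pics/end_top.png

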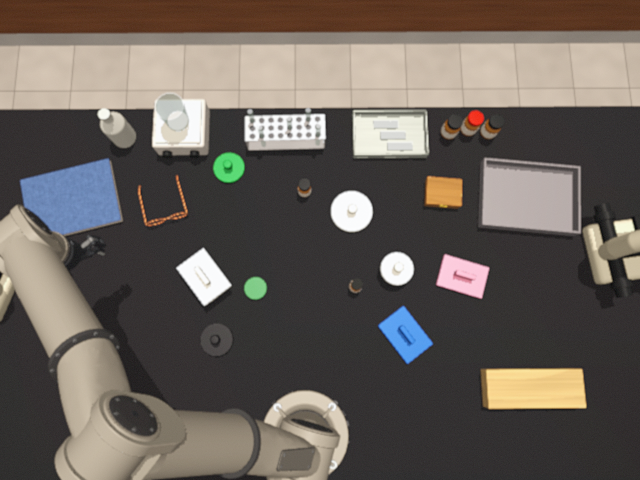

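Both lids are on, at top (397,268) and (204,277), and the other things are where they were. One last numeric check compares fit residuals for lid position and seat height.

Run:
```python
import fit as F
from fit import *
ims={n:cv2.imread(f"pics/end_{n}.png") for n in("scene","top")}
for lid,dish,H,p0,y in(("rlid","rdish",.05,(.447,-.26),0),("llid","ldish",.06,(.4275,.277),-2.489)):
    for dz in(-.01,-.006,-.003,0,.004):
        # composite: dish + lid at same xy
        F.M["tmp"]=None; nm=("l" if lid[0]=="l" else "r")+"tmp"
        F.M[nm]=[P+[0,0,H+dz] for P in M[lid]]
        print(lid,"skirt edge rel. rim",dz,[fit({**ims},nm,p0,y,cams=(c,),lo=60,hi=150) if c=="top" else None for c in("top",)])
    # composite with separate dish: scene
    for dz in(-.01,-.006,-.003,0):
        F.M[lid[0]+"c"]=[P+[0,0,H+dz] for P in M[lid]]+M[dish]
        print("  scene composite",dz,fit(ims,lid[0]+"c",p0,y,cams=("scene",)))
```

```text
rlid skirt edge rel. rim -0.01 [(array([ 0.4472, -0.2616,  0.1096]), np.float64(74.4))]
rlid skirt edge rel. rim -0.006 [(array([ 0.4458, -0.2609,  0.1672]), np.float64(70.1))]
rlid skirt edge rel. rim -0.003 [(array([ 0.4455, -0.2604, -0.0712]), np.float64(67.0))]
rlid skirt edge rel. rim 0 [(array([ 0.4453, -0.2588,  0.147 ]), np.float64(63.2))]
rlid skirt edge rel. rim 0.004 [(array([ 0.4448, -0.2588, -0.005 ]), np.float64(58.8))]
  scene composite -0.01 (array([ 0.4462, -0.2581,  0.0352]), np.float64(32.1))
  scene composite -0.006 (array([ 0.4478, -0.2558, -0.1013]), np.float64(56.9))
  scene composite -0.003 (array([ 0.4497, -0.2532,  0.1059]), np.float64(80.4))
  scene composite 0 (array([ 0.4508, -0.2515, -0.1751]), np.float64(104.7))
llid skirt edge rel. rim -0.01 [(array([ 0.4277,  0.2766, -2.5161]), np.float64(131.7))]
llid skirt edge rel. rim -0.006 [(array([ 0.4249,  0.2758, -2.5001]), np.float64(121.2))]
llid skirt edge rel. rim -0.003 [(array([ 0.4251,  0.2759, -2.4922]), np.float64(117.0))]
llid skirt edge rel. rim 0 [(array([ 0.4259,  0.2745, -2.5032]), np.float64(109.0))]
llid skirt edge rel. rim 0.004 [(array([ 0.4247,  0.2731, -2.4928]), np.float64(101.5))]
  scene composite -0.01 (array([ 0.4256,  0.2776, -2.4896]), np.float64(52.7))
  scene composite -0.006 (array([ 0.4278,  0.2787, -2.492 ]), np.float64(61.0))
  scene composite -0.003 (array([ 0.4292,  0.2798, -2.4963]), np.float64(90.1))
  scene composite 0 (array([ 0.4312,  0.281 , -2.4905]), np.float64(118.4))
```

The scene composite fits best by far at full seating, skirt 10 mm below the rim. The top view can barely tell height and leans slightly the other way. The contact heights agree with full seating, so I'm handing in.

Run:
```python
from bench import r
print(r.hand_in())
```

```text
the job is handed in; nothing more can be done
None
```

Both white lids are on their dishes and the job is handed in at about 16 s of the 64 s. The hand-in gave no verdict. I gripped each lid by its knob or bar, lowered it until it touched and then let go.

**Last checks that agreed:**
- **Seat height:** both lids touched down within 0.2 mm of the predicted seat height, at 9 N (round) and 18 N (oblong).
- **Scene camera:** for both dishes, a fit of lid and dish together was best with the lid fully seated. It put the centres within about 1–2 mm of where the dishes stood, and the oblong lid in line with its dish.
- **Rest of the scene:** in the final pictures the large lid, the look-alikes and the bystanders had not visibly moved. The gripper was clear of everything.

**What disagreed or went wrong:**
- **Top camera height:** the top camera hardly shows height, and its fits leaned slightly towards the lids sitting higher. I relied on the touch-down heights and the scene camera instead.
- **Camera offset:** the two cameras put the same objects about 2–4 mm apart.
- **First grasp:** on the small lid the gripper had drifted about 8 mm off centre and pressed down with about 27 N. I opened, re-centred and gripped again before lifting.

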